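Ease the spring clip off the stand pillar with the wedge

ROBOT

A 6-joint arm with a two-finger parallel gripper is mounted at the origin on a cart in front of the work surface, level with it; the furniture and walls round the work are solid. World frame = base frame: x ahead of the robot, y to its left, z up, the work surface at z = 0. Lengths are in m, angles in rad, forces in N, time in s.
With the tool pointing down it reaches from about 0.3 to 0.85 m from the base axis. Payload 5.4 kg.
Tool frame: the origin (TCP) lies between the finger pads; the fingertips stand 8 mm ahead of it and the grasp point (between the pads) lies 11 mm behind it; x points along the fingers, z is the direction in which the jaws open and shut, and the axes are right-handed (so a half turn about x gives the same grasp; the last joint's range is limited). The gripper opens to 85 mm and grips with 20 to 120 N. Pads are 22 mm wide; open, the fingers measure 114 mm over their backs; the gripper's body (76 mm by 85 mm) begins 54 mm behind the grasp point. The pads swing forward as they close: fully open they stand 13 mm farther back than shut.
Start: joints at [-1.392, 0.158, 1.597, -0, 1.386, -0.21], TCP at [0.218, -0.532, 0.239] pointing down, gripper open.
Joint ranges: [-2.91, 2.91], [-0.94, 2.29], [0.18, 2.7], [-1.29, 4.43], [0.17, 2.64], [-3, 3]. Speed limits (rad/s): [2.57, 2.57, 3.14, 3.14, 3.14, 3.14].

INTERFACE

Orientations are given as a unit quaternion [x, y, z, w].
In Python, from workcell import manip gives the robot as it stands.
- The arm moves only by the tool drive_tool, never from a script. Its argument "plan" is a list of rows, each an object with "claw": the finger opening in m, from 0 to 0.0854; "linear": the shift along the tool's x, y, z in m, a list of three; "yaw": the turn about the tool's x in rad. A call has 1 to 20 rows; each row is the pose to reach, as a shift and turn from the pose commanded when the call began, along the tool's axes at that moment; what a row does not reach only later rows make up. A row lasts 1/10 s, in which the tool goes at most 50 mm and 8.59 degrees, less where a joint would pass 70% of its speed; a pose out of reach is approached as far as the arm can. A call with a gripper value outside its range is refused whole. The fingers move at their own pace and stop on an object; "grip_force" is the grip in N (left out, the last holds). Time passes only in rows, so rows that repeat a pose let the fingers close. It gives the time, the measured TCP pose, the force and the opening at its end, in the units of the state.
- manip.state(): the state, without advancing time (a new reading comes with each control period).
- manip.capture(name): name is "side" or "top"; returns the picture (400x640x3 uint8, red, green, blue); there is no depth.
- manip.get_calibration(name): a dict with "fx", "fy", "cx", "cy" (pixels), "extrinsics" (4x4, takes a point from camera to world coordinates). Camera axes: x right, y down, z forward; pixel columns grow to the right and rows downward; lengths in m; the calibration is good to about 2 mm. A picture is of the moment at which its call begins. get_calibration takes no time and is no camera call.
- manip.finish_job(): hands the job in, once; it reports no verdict.
The state is a dict: "time": time; "joints": joint angles; "joint_vel": joint speeds; "joint_torque": joint torques, N m; "eef_pos": TCP position; "tool_rot": TCP orientation; "contact_force": force on the tool from outside, world axes, zero at the start; "torque": the same for the moment, N m; "finger_gap": finger opening in m.
Only numpy, scipy, OpenCV 4.12 (cv2) and the standard library are available. Lean on these libraries where they do the work, as an engineer would, in place of code of your own. Each camera call takes 0.05 s, during which the arm holds its last target.

TASK

Take the wooden wedge from its holder block and slide it gently, tip down, between the steel pillar and the bow of the spring clip, so that the clip is spread and eased off the pillar and drops into the tray of the stand. Take care not to force it, do not touch the clip with the fingers, then put the wedge back in its holder, down on its shoulders, and let go. Leave the other things on the table where they are.

Things in the scene. Friction and masses are not known exactly. Their poses are not given: they have to be found in the camera images.
- stand: Fixed wooden tray, walls 32 mm high, 6 mm thick, spanning x = -145 to +65 mm and y = +-75 mm from its origin at table height, yaw within 0.45 rad of zero (-x looks roughly to the robot). A fixed upright steel pillar, 20 mm in diameter, top 104 mm above the table, stands in it on a rail along x: its axis is at y = 0 but up to 8 mm from x = 0, either way, not measured.
- clip_level (a point): Point of the stand at x = y = 0, 75 mm up: the underside of the clip. Here a forked collar on the pillar carries the clip: two flat ears 10 mm thick, |y| = 8 to 24 mm; between them on the -x side of the pillar an open channel 16 mm wide (|y| < 8 mm), free down to the tray floor. Above the clip the pillar's flank is bare from 87 to 104 mm.
- loop_bar (a point): Middle of the crossbar (24 mm in y) of the sliding pull loop of the loose steel spring clip. The clip lies flat on the collar round the pillar, 12 mm high (75 to 87 mm up), its bow to the stand's -x. The loop sticks out of the bow to -x, 81 mm up, and slides in it by 12 mm: this point is 24 to 36 mm from the pillar's axis (not known better), y = 0. In the tray it shows where the clip lies.
- clip_loop: The pull loop itself, carried by the clip wherever it goes; origin level with the clip's underside, 20 to 32 mm to -x of the pillar's axis while the clip is on (4 mm inside the crossbar). x, y, z as the stand's at the start.
- clip_leg_l (a joint): Spread of the clip's +y spring leg: 0 at rest, about 0.12 rad at the widest, when it passes the pillar. The bow is a straight bar, inside 15 mm and outside 21 mm to -x of the pillar's axis. Between pillar flank and bow is a window for the wedge, 5 mm deep in x; in y it is 16 mm wide, between two lobes that reach from bow to pillar.
- clip_leg_r (a joint): The same for the -y leg. Both legs run from the bow's ends past the pillar and grip it with round ends 9 mm behind its axis. Driving the bow to -x takes some 5 to 12 N (the wedge pushed down with about 5 N); after 9 to 10 mm the clip snaps off and falls into the tray round the wedge's blade. If it hangs on, move the wedge to -x or lift it.
- holder: Fixed wooden block 64 x 60 mm, 96 mm high, on a thin 90 x 80 mm foot, with an upright through pocket 20 mm (x) x 16 mm (y) in the middle. Origin at table height under the pocket's centre. Its yaw is within 0.5 rad of zero.
- pocket_mouth (a point): Centre of the pocket's mouth on the top of the holder, 96 mm above the table.
- wedge_grip (a point): Centre of the head of the loose wedge (pale wood, about 60 g, 129 mm long, hanging tip down in the holder, yaw as the holder's). Head 22 (x) x 24 (y) x 40 mm high. Its shoulders, 20 mm below this point, rest on the holder's top; this point is then 116 mm above the table. The tip is 109 mm below it, the flat +x face 11 mm to +x of it.
- wedge_tip (a point): Middle of the wedge's blunt tip (2.5 x 11 mm), 1.25 mm to -x of the flat face. In use the flat face goes against the pillar and the ramp against the bow; the clip snaps off when the blade is some 14 to 15 mm thick at the height of the clip's top, that is with the tip 24 to 27 mm above the table. Wood and steel are smooth (friction about 0.3).
- wedge: The wedge as a whole; origin at the foot of its flat face, z up to its head, x normal to the flat face (to the pillar in use). Below the head a neck 16 (x) x 11 (y) mm, 19 mm long, then a blade 70 mm long, 11 mm wide, whose thickness falls evenly from 16 mm to 2.5 mm at the tip: +x side flat and upright from tip to head, ramp on the -x side.
- flat_chisel: Bystander: a carving chisel with turned pale handle, 221 mm long, lying at the back; to be left alone.
- eraser: Bystander: a small eraser, 19 x 42 x 13 mm, to the side of the stand and holder; to be left alone.
- offcut_2: Bystander: a rough wood offcut, 45 x 52 x 18 mm, to the side of the stand and holder; to be left alone.
- sanding_block: Bystander: a sanding block, 53 x 97 x 28 mm, at the back left; to be left alone.
Not all that is in view belongs to the job. Of the things shaped like the wedge, the wooden one is meant.

How it is judged:
On the way, in this order (a step that is already met when the one before it is completed fails the run):
1. the wedge's tip is more than 15 mm below the underside of the clip, which it has spread: both legs opened by the pressing wedge, clip still up on the pillar (z of wedge_tip in the frame of stand below 0.06 m and x of wedge_tip in the frame of stand between -0.032 and 0.002 m and y of wedge_tip in the frame of stand between -0.009 and 0.009 m and z of clip_loop in the frame of stand above 0.06 m and value of joint each of clip_leg_l, clip_leg_r above 0.025 rad and contact force between wedge and clip above 1 N), for 0.05 s.
2. the clip is off the pillar and down in the tray (z of each of loop_bar, clip_loop in the frame of stand below 0.05 m and x of loop_bar in the frame of stand between -0.145 and 0.065 m and y of loop_bar in the frame of stand between -0.075 and 0.075 m), for 0.2 s.
At the end, for the whole second after the job is handed in: The clip lies at rest in the stand's tray (its loop under 50 mm high, within the tray's outline); the wedge hangs upright in the holder, head centre 14 to 24 mm above the holder's top, within 12 mm of the pocket's centre, tilt below 0.06 rad, released and at rest (all of step 2 and linear speed of each of clip_loop, wedge below 0.02 m/s and horizontal distance between wedge_grip and pocket_mouth below 0.012 m and z of wedge_grip in the frame of pocket_mouth between 0.014 and 0.024 m and angle between wedge_grip's own z axis and vertical below 0.06 rad and contact force between the fingers and wedge below 0.1 N); the robot touches nothing.
It fails at once if the wedge is pressed on the clip with more than 20 N (contact force between wedge and clip above 20 N).
It fails at once if the wedge is pressed on the pillar with more than 20 N (contact force between wedge and pillar above 20 N).
It fails at once if the fingers or the arm touch the clip (contact force between any of the fingers, the arm and clip above 0.5 N).
It fails at once if chisel, eraser, offcut or sanding block is shifted by more than 15 mm (distance of any of flat_chisel, eraser, offcut_2, sanding_block from where it was at the start of the episode above 0.015 m).
It also fails if it takes over 64 s, if anything falls off the work surface, if the arm or the gripper's body presses on something with over 40 N, if the wrist force passes 120 N, or if a joint passes its speed limit or range.

## Working session

There is one attempt and no reset: what is moved stays moved. The work goes in short steps, Python scripts to look and compute and a tool call to move; the robot and the scene stay as the last step left them, time stands still between calls to the robot, and variables do not carry over. Pictures are saved under pics/ and viewed, and the job is handed in when it is done.

Besides the shell and the picture viewer there is one more tool, called after ">>>" by a JSON object that holds its "fn" and its "kwargs", one argument or row to a line. drive_tool: Moves the arm, as the interface text tells. Its arguments: {"type":"object","properties":{"plan":{"type":"array","items":{"type":"object","properties":{"claw":{"type":"number"},"linear":{"type":"array","items":{"type":"number"}},"yaw":{"type":"number"}}}},"grip_force":{"type":"number"}},"required":["plan"]}

```bash
mkdir -p pics; ls; python3 - <<'E'
from workcell import manip
import cv2, numpy as np
print(manip.state())
for n in ("side","top"):
    im=manip.capture(n); cv2.imwrite(f"pics/{n}0.png",im[:,:,::-1])
    c=manip.get_calibration(n); print(n,c)
E
```

```text
pics
{'time': 0.0, 'joints': array([-1.39205631e+00,  1.59085454e-01,  1.59826118e+00,  2.83671513e-05,
        1.38623441e+00, -2.10098661e-01]), 'joint_vel': array([-1.59947723e-03, -1.33032376e-03, -2.13621316e-05,  1.11974393e-03,
       -1.11135830e-03, -1.10543484e-03]), 'joint_torque': array([-8.09172616e-04, -3.96003878e+01, -3.31431913e+01, -3.88304215e-04,
        8.20917747e-03, -1.83227598e-05]), 'eef_pos': array([ 0.21786918, -0.53146971,  0.23828196]), 'tool_rot': array([ 0.39449462,  0.58765928, -0.39347124,  0.58669495]), 'contact_force': array([ 0.07931475, -0.12398349, -0.25738099]), 'torque': array([-0.0122127 , -0.04934841,  0.02066648]), 'finger_gap': 0.08540564663460425}
side {'fx': 405.7109912534099, 'fy': 405.7109912534099, 'cx': 325.1948804934922, 'cy': 199.6545605496082, 'extrinsics': array([[ 0.99887311,  0.01961139, -0.04321917,  0.65559655],
       [ 0.04706996, -0.52594083,  0.84921768, -0.8985904 ],
       [-0.00607638, -0.85029503, -0.52627126,  0.65913198],
       [ 0.        ,  0.        ,  0.        ,  1.        ]])}
top {'fx': 492.73279305833125, 'fy': 492.73279305833125, 'cx': 321.2012325182594, 'cy': 202.84094006262757, 'extrinsics': array([[ 0.00918094, -0.99187474,  0.12688664,  0.41469088],
       [-0.99995398, -0.00875352,  0.00392575, -0.00524683],
       [-0.00278315, -0.12691684, -0.99190946,  1.64118415],
       [ 0.        ,  0.        ,  0.        ,  1.        ]])}
```

View pics/side0.png

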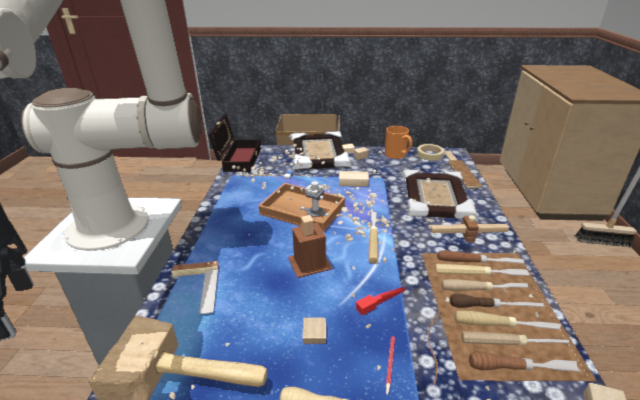

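View pics/top0.png

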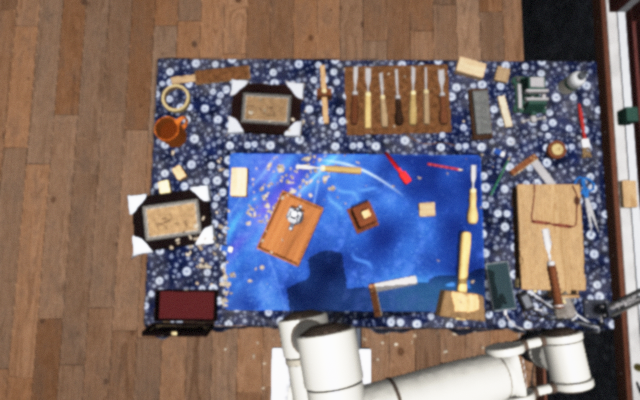

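```bash
python3 - <<'E'
import cv2
s=cv2.imread("pics/side0.png");t=cv2.imread("pics/top0.png")
cv2.imwrite("pics/s1.png",cv2.resize(s[170:290,250:410],None,fx=5,fy=5,interpolation=cv2.INTER_CUBIC))
cv2.imwrite("pics/t1.png",cv2.resize(t[180:275,250:390],None,fx=5.7,fy=5.7,interpolation=cv2.INTER_CUBIC))
E
```

```text
(no output)
```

View pics/s1.png

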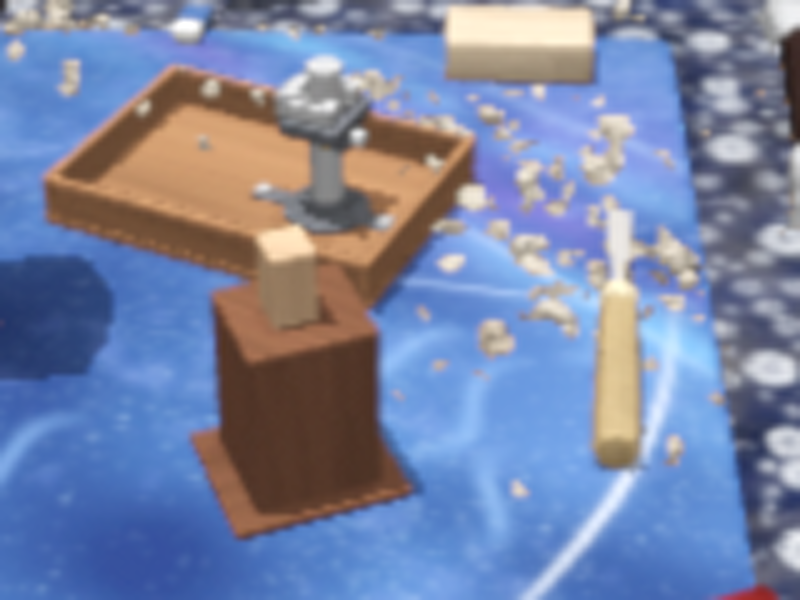

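View pics/t1.png

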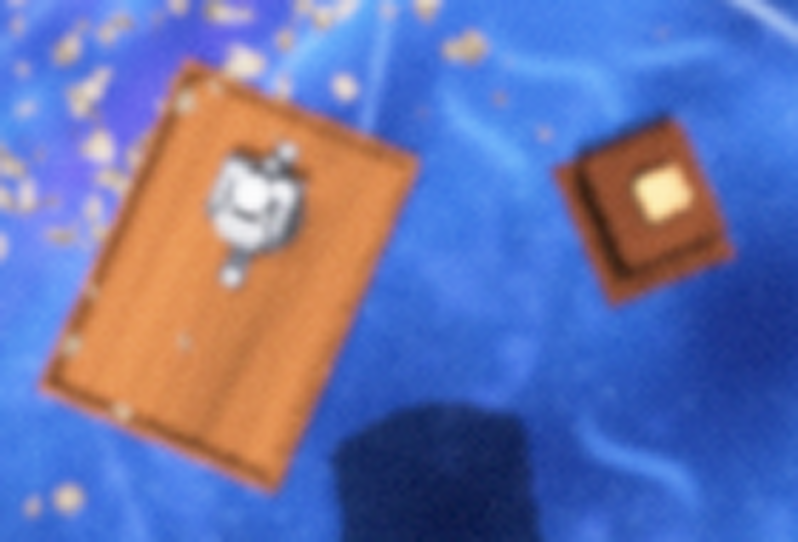

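```bash
python3 - <<'E'
import cv2
s=cv2.imread("pics/side0.png");t=cv2.imread("pics/top0.png")
def crop(im,x,y,w,h,f,n):
    c=cv2.resize(im[y:y+h,x:x+w],None,fx=f,fy=f,interpolation=cv2.INTER_CUBIC)
    for i in range(0,w,5): cv2.line(c,(i*f,0),(i*f,6 if i%10 else 12),(0,0,255),1)
    for i in range(0,h,5): cv2.line(c,(0,i*f),(6 if i%10 else 12,i*f),(0,0,255),1)
    cv2.imwrite(n,c)
crop(s,285,205,55,75,8,"pics/s_h.png")
crop(s,255,178,95,60,8,"pics/s_s.png")
crop(t,340,195,45,45,12,"pics/t_h.png")
crop(t,252,185,75,85,7,"pics/t_s.png")
crop(s,297,172,40,40,14,"pics/s_p.png")
crop(t,280,198,30,35,16,"pics/t_p.png")
E
```

```text
(no output)
```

View pics/s_h.png

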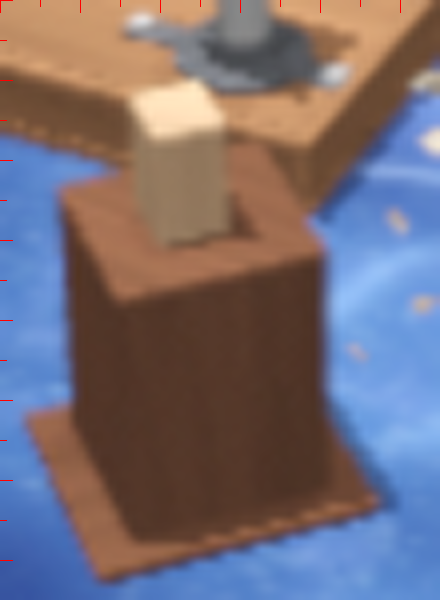

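View pics/s_s.png

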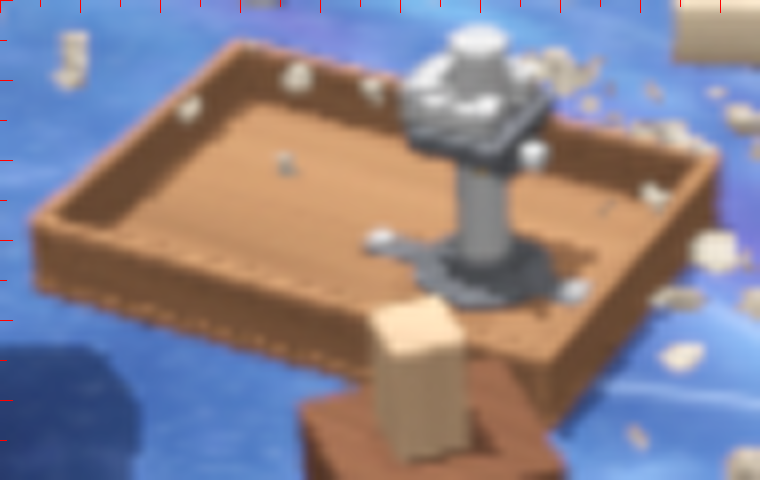

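View pics/t_h.png

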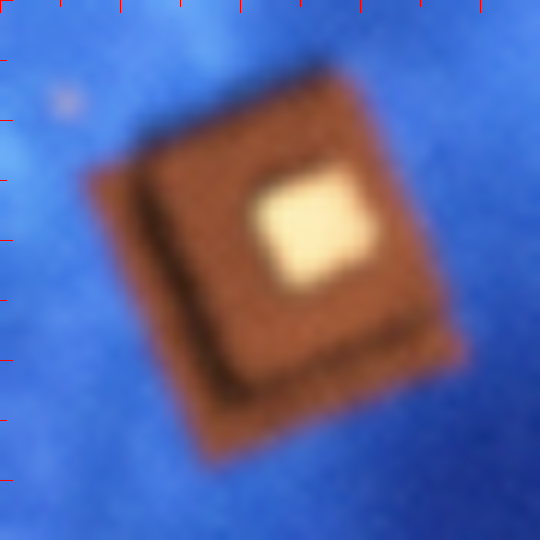

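View pics/t_s.png

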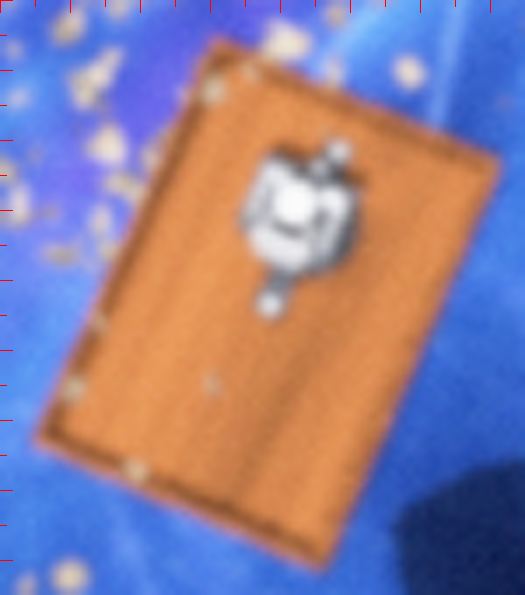

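View pics/s_p.png

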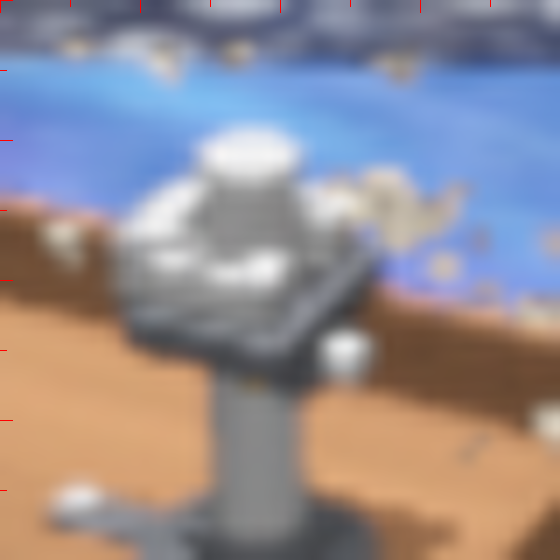

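View pics/t_p.png

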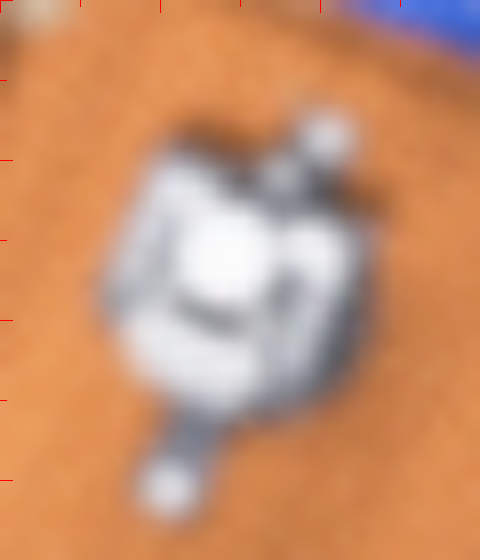

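```bash
cat > h.py <<'E'
import numpy as np
from workcell import manip
from scipy.optimize import least_squares
C={n:manip.get_calibration(n) for n in("side","top")}
def proj(n,P):
    c=C[n];E=c["extrinsics"];p=(np.atleast_2d(P)-E[:3,3])@E[:3,:3]
    return np.c_[c["fx"]*p[:,0]/p[:,2]+c["cx"],c["fy"]*p[:,1]/p[:,2]+c["cy"]]
def ray(n,u,v):
    c=C[n];E=c["extrinsics"];d=E[:3,:3]@np.array([(u-c["cx"])/c["fx"],(v-c["cy"])/c["fy"],1]);return E[:3,3],d
def atz(n,u,v,z):
    o,d=ray(n,u,v);return o+d*(z-o[2])/d[2]
def un(c,off,f): return (np.array(c,float)+.5)/f-.5+np.array(off)
def T(p,L):
    c,s=np.cos(p[2]),np.sin(p[2]);L=np.atleast_2d(L)
    return np.c_[p[0]+c*L[:,0]-s*L[:,1],p[1]+s*L[:,0]+c*L[:,1],L[:,2]]
E
cat > fit.py <<'E'
from h import *
def fit(obs,p0,free=True):
    def r(p,full=False):
        out=[]
        for n,(L,U) in obs.items():
            out.append((proj(n,T(p,L))-U)*(1/405*.85 if n=="side" else 1/492*1.6)*1000)
        return out if full else np.concatenate(out).ravel()
    s=least_squares(r,p0,loss="soft_l1",f_scale=2.)
    print(s.x.round(4))
    for n,o in zip(obs,r(s.x,True)): print(n,o.round(1).tolist(),o.mean(0).round(1))
    return s.x
def mk(lst,off,f): 
    return np.array([l for l,_ in lst])/1000.,np.array([un(c,off,f) for _,c in lst])
hs=[((-32,30,96),(60,190)),((-32,-30,96),(118,302)),((32,-30,96),(323,250)),((32,30,96),(270,150)),
((-45,40,3),(25,415)),((-45,-40,0),(100,580)),((45,-40,1),(380,505)),
((-11,12,136),(132,97)),((-11,-12,136),(155,140)),((11,-12,136),(222,122)),((11,12,136),(200,82)),((-11,-12,96),(163,244)),((11,-12,96),(230,230))]
ht=[((45,40,3),(85,178)),((-45,40,3),(208,468)),((-45,-40,3),(468,355)),((32,30,96),(145,150)),((32,-30,96),(342,66)),
((11,12,136),(255,205)),((11,-12,136),(345,165)),((-11,-12,136),(378,245)),((-11,12,136),(300,292))]
ss=[((-145,75,32),(235,42)),((-145,-75,32),(35,218)),((65,75,32),(718,155)),((65,-75,32),(550,360)),((-145,-75,0),(35,288)),((65,-75,0),(548,428))]
st=[((65,75,32),(215,42)),((65,-75,32),(500,160)),((-145,-75,32),(322,570)),((-145,75,32),(38,437))]
H=dict(side=mk(hs,(285,205),8),top=mk(ht,(340,195),12));S=dict(side=mk(ss,(255,178),8),top=mk(st,(252,185),7))
h=fit(H,[.6,-.1,.34]);fit(dict(side=H["side"]),h);fit(dict(top=H["top"]),h)
s=fit(S,[.6,.1,-.4]);fit(dict(side=S["side"]),s);fit(dict(top=S["top"]),s)
for n,uv in (("side",un((248,155),(297,172),14)),("top",un((225,258),(280,198),16))):
    P=atz(n,*uv,.104);d=P[:2]-s[:2];c,q=np.cos(s[2]),np.sin(s[2]);print("pillar",n,P.round(4),"local",(c*d[0]+q*d[1]).round(4),(-q*d[0]+c*d[1]).round(4))
E
python3 fit.py
```

```text
[ 0.5767 -0.1362  0.408 ]
side [[-1.3, -0.2], [-0.5, 1.0], [1.5, 1.6], [-3.1, -1.5], [-1.1, 1.9], [-0.8, 3.9], [0.6, 3.5], [1.1, -0.6], [1.9, -0.2], [3.7, 0.3], [2.3, -0.7], [1.0, 2.5], [2.3, 1.8]] [0.6 1. ]
top [[-2.4, 0.8], [-1.0, 2.8], [0.3, 3.1], [0.6, 5.8], [3.9, 4.7], [-0.4, -1.0], [-1.5, 0.1], [-1.1, -0.3], [-3.3, -3.2]] [-0.5  1.4]
[ 0.5758 -0.1342  0.4023]
side [[-1.8, -1.4], [-1.4, -0.3], [0.7, 0.6], [-3.5, -2.4], [-1.5, 0.7], [-1.6, 2.6], [-0.2, 2.5], [0.5, -1.7], [1.2, -1.3], [3.0, -0.7], [1.7, -1.7], [0.3, 1.4], [1.6, 0.8]] [-0.1 -0.1]
[ 0.578  -0.1368  0.4209]
top [[-2.1, 0.2], [0.4, 1.8], [1.2, 1.1], [1.1, 5.0], [4.0, 3.2], [0.2, -2.1], [-1.0, -1.4], [-0.4, -1.9], [-2.4, -4.5]] [0.1 0.2]
[ 0.5747  0.0879 -0.4028]
side [[1.2, -1.4], [-2.2, 0.8], [2.7, -0.2], [0.3, 1.2], [-0.1, 1.9], [1.0, 3.6]] [0.5 1. ]
top [[-1.3, -3.5], [1.6, 0.3], [-0.0, 1.7], [-5.0, 3.0]] [-1.2  0.4]
[ 0.5735  0.0913 -0.3983]
side [[0.4, -2.4], [-2.6, -0.2], [1.7, -1.6], [-0.1, -0.3], [-0.5, 0.8], [0.6, 2.0]] [-0.1 -0.3]
[ 0.5756  0.0871 -0.4049]
top [[-0.2, -4.5], [2.5, -0.4], [0.5, 0.8], [-4.3, 1.8]] [-0.4 -0.6]
pillar side [0.5752 0.0863 0.104 ] local 0.0012 -0.0012
pillar top [0.5764 0.0871 0.104 ] local 0.0019 -0.0001
```

```bash
cat >> h.py <<'E'
from scipy.spatial.transform import Rotation as R
def st(): return manip.state()
def go(pos,jaw):
    s=st();M=R.from_quat(s["tool_rot"]).as_matrix()
    z=M[:,2];a=np.arctan2(z[1],z[0])
    d=(jaw-a+np.pi/2)%np.pi-np.pi/2  # world ccw
    # tool x is down: ccw world = negative about tool x
    print("tcp",s["eef_pos"].round(4),"tilt",M[:,0].round(4),"jaw",round(a,4),"j6",s["joints"][5].round(3),"F",s["contact_force"].round(2),"M",s["torque"].round(2),"t",s["time"],"gap",s["finger_gap"])
    print("linear",(M.T@(np.array(pos)-s["eef_pos"])).round(4),"yaw",round(-d,4))
E
python3 - <<'E'
from h import *
go([.5765,-.1355,.20],.408+np.pi/2)
go([.5765,-.1355,.20],.408)
E
```

```text
tcp [ 0.2179 -0.5316  0.2384] tilt [-3.0e-04  1.7e-03 -1.0e+00] jaw -1.182 j6 -0.21 F [-0.32 -0.3  -0.62] M [-0.02 -0.02  0.05] t 0.1 gap 0.0852477383938479
linear [ 0.039   0.482  -0.2305] yaw -0.0192
tcp [ 0.2179 -0.5316  0.2384] tilt [-3.0e-04  1.7e-03 -1.0e+00] jaw -1.182 j6 -0.21 F [-0.32 -0.3  -0.62] M [-0.02 -0.02  0.05] t 0.1 gap 0.0852477383938479
linear [ 0.039   0.482  -0.2305] yaw 1.5516
```

>>> {"fn": "drive_tool", "kwargs": {
  "plan": [
    {"linear": [0.0, 0.048, -0.023], "yaw": 0, "claw": 0.085},
    {"linear": [0.0, 0.096, -0.046], "yaw": 0, "claw": 0.085},
    {"linear": [0.0, 0.144, -0.069], "yaw": 0, "claw": 0.085},
    {"linear": [0.0, 0.192, -0.092], "yaw": -0.01, "claw": 0.085},
    {"linear": [0.0, 0.241, -0.115], "yaw": -0.019, "claw": 0.085},
    {"linear": [0.0, 0.289, -0.138], "yaw": -0.019, "claw": 0.085},
    {"linear": [0.0, 0.337, -0.161], "yaw": -0.019, "claw": 0.085},
    {"linear": [0.0, 0.386, -0.184], "yaw": -0.019, "claw": 0.085},
    {"linear": [0.0, 0.434, -0.207], "yaw": -0.019, "claw": 0.085},
    {"linear": [0.02, 0.482, -0.2305], "yaw": -0.019, "claw": 0.085},
    {"linear": [0.039, 0.482, -0.2305], "yaw": -0.019, "claw": 0.085},
    {"linear": [0.039, 0.482, -0.2305], "yaw": -0.019, "claw": 0.085},
    {"linear": [0.039, 0.482, -0.2305], "yaw": -0.019, "claw": 0.085},
    {"linear": [0.039, 0.482, -0.2305], "yaw": -0.019, "claw": 0.085}
  ]
}}

```text
time: 1.5
eef_pos: [0.5765, -0.137, 0.2009]
tool_rot: [0.389, 0.59, -0.389, 0.591]
contact_force: [0.3, 0.1, 0.6]
finger_gap: 0.0849
```

```bash
python3 - <<'E'
from h import *
import cv2
go([.5765,-.1355,.11],.408+np.pi/2)
s=manip.capture("side")[:,:,::-1]
cv2.imwrite("pics/s2.png",cv2.resize(s[130:290,230:410],None,fx=4,fy=3.75,interpolation=cv2.INTER_CUBIC))
E
```

```text
tcp [ 0.5765 -0.137   0.2009] tilt [ 6.e-04 -7.e-04 -1.e+00] jaw -1.1638 j6 0.727 F [0.31 0.13 0.63] M [ 0.01 -0.04  0.03] t 1.5 gap 0.08492071880029786
linear [ 0.0909  0.0006 -0.0014] yaw -0.001
```

View pics/s2.png

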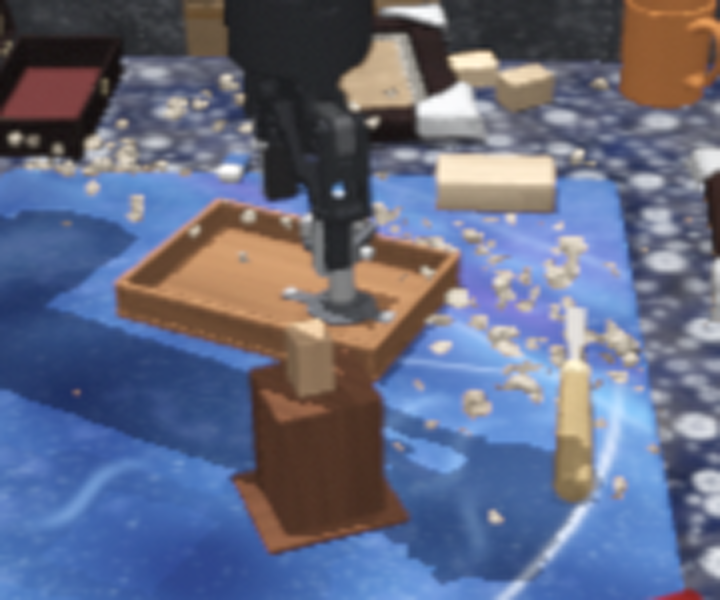

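The gripper (black finger near 340,200 of the crop) hovers over the holder, and the pale wedge head is at (310,360). Next I descend with the jaws along the holder's y and squeeze lightly to centre the head.

>>> {"fn": "drive_tool", "kwargs": {
  "plan": [
    {"linear": [0.03, 0.0006, -0.0014], "yaw": 0, "claw": 0.085},
    {"linear": [0.06, 0.0006, -0.0014], "yaw": 0, "claw": 0.085},
    {"linear": [0.08, 0.0006, -0.0014], "yaw": 0, "claw": 0.085},
    {"linear": [0.091, 0.0006, -0.0014], "yaw": 0, "claw": 0.085},
    {"linear": [0.091, 0.0006, -0.0014], "yaw": 0, "claw": 0.05},
    {"linear": [0.091, 0.0006, -0.0014], "yaw": 0, "claw": 0.03},
    {"linear": [0.091, 0.0006, -0.0014], "yaw": 0, "claw": 0.022},
    {"linear": [0.091, 0.0006, -0.0014], "yaw": 0, "claw": 0.02},
    {"linear": [0.091, 0.0006, -0.0014], "yaw": 0, "claw": 0.02},
    {"linear": [0.091, 0.0006, -0.0014], "yaw": 0, "claw": 0.02},
    {"linear": [0.091, 0.0006, -0.0014], "yaw": 0, "claw": 0.02},
    {"linear": [0.091, 0.0006, -0.0014], "yaw": 0, "claw": 0.02}
  ],
  "grip_force": 20
}}

```text
time: 2.75
eef_pos: [0.5774, -0.1349, 0.1107]
tool_rot: [0.388, 0.59, -0.388, 0.592]
contact_force: [-0.2, -0.3, 6.1]
finger_gap: 0.0236
```

```bash
python3 - <<'E'
from h import *
import cv2
go([.5765,-.1355,.11],.408)
s=manip.capture("side")[:,:,::-1]
cv2.imwrite("pics/s3.png",cv2.resize(s[170:290,250:390],None,fx=5,fy=5,interpolation=cv2.INTER_CUBIC))
E
```

```text
tcp [ 0.5774 -0.1349  0.1107] tilt [ 0.0019 -0.001  -1.    ] jaw -1.1628 j6 0.73 F [-0.25 -0.29  6.07] M [-0.01  0.21 -0.01] t 2.75 gap 0.023575768500410266
linear [ 0.0007 -0.0011  0.0002] yaw 1.5707
```

View pics/s3.png

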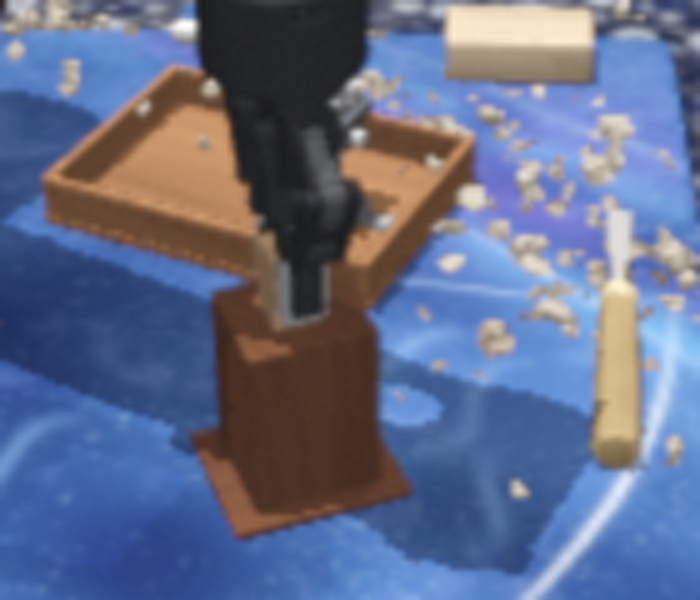

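>>> {"fn": "drive_tool", "kwargs": {
  "plan": [
    {"linear": [0, 0, 0], "yaw": 0, "claw": 0.06},
    {"linear": [0, 0, 0], "yaw": 0, "claw": 0.085},
    {"linear": [0, 0, 0], "yaw": 0, "claw": 0.085},
    {"linear": [0, 0, 0], "yaw": 0, "claw": 0.085},
    {"linear": [0, 0, 0], "yaw": -0.14, "claw": 0.085},
    {"linear": [0, 0, 0], "yaw": -0.28, "claw": 0.085},
    {"linear": [0, 0, 0], "yaw": -0.42, "claw": 0.085},
    {"linear": [0, 0, 0], "yaw": -0.56, "claw": 0.085},
    {"linear": [0, 0, 0], "yaw": -0.7, "claw": 0.085},
    {"linear": [0, 0, 0], "yaw": -0.84, "claw": 0.085},
    {"linear": [0, 0, 0], "yaw": -0.98, "claw": 0.085},
    {"linear": [0, 0, 0], "yaw": -1.12, "claw": 0.085},
    {"linear": [0, 0, 0], "yaw": -1.26, "claw": 0.085},
    {"linear": [0, 0, 0], "yaw": -1.4, "claw": 0.085},
    {"linear": [0, 0, 0], "yaw": -1.5708, "claw": 0.085},
    {"linear": [0, 0, 0], "yaw": -1.5708, "claw": 0.085},
    {"linear": [0, 0, 0], "yaw": -1.5708, "claw": 0.085},
    {"linear": [0, 0, 0], "yaw": -1.5708, "claw": 0.085}
  ]
}}

```text
time: 4.6
eef_pos: [0.5765, -0.1345, 0.1092]
tool_rot: [-0.142, 0.693, 0.142, 0.693]
contact_force: [1.0, -0.2, -0.0]
finger_gap: 0.0851
```

```bash
python3 - <<'E'
from h import *
import cv2
go([.5765,-.1355,.11],.408)
s=manip.capture("side")[:,:,::-1];t=manip.capture("top")[:,:,::-1]
cv2.imwrite("pics/s4.png",cv2.resize(s[170:290,250:390],None,fx=5,fy=5,interpolation=cv2.INTER_CUBIC))
E
```

```text
tcp [ 0.5765 -0.1345  0.1092] tilt [-2.e-04  1.e-04 -1.e+00] jaw 0.4054 j6 -0.839 F [ 1.04 -0.24 -0.01] M [ 0.   -0.04 -0.01] t 4.6 gap 0.08514882295628226
linear [-0.0008 -0.0009 -0.0004] yaw -0.0026
```

View pics/s4.png

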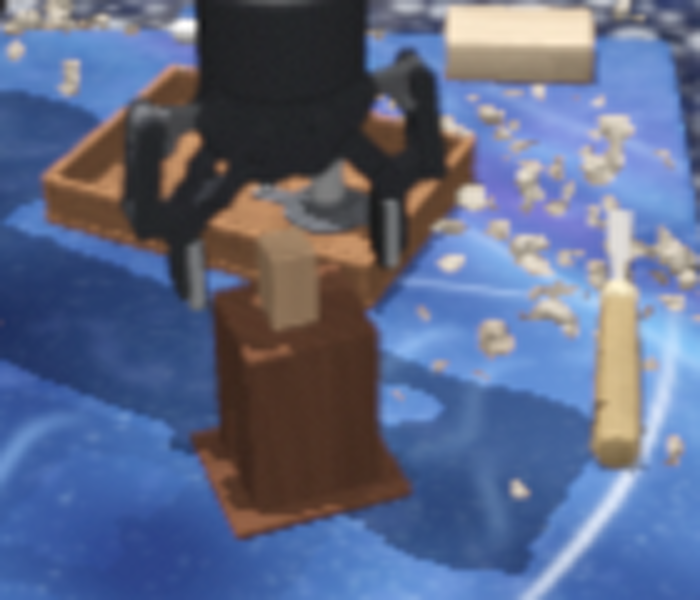

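>>> {"fn": "drive_tool", "kwargs": {
  "plan": [
    {"linear": [-0.001, -0.0007, 0], "yaw": 0, "claw": 0.05},
    {"linear": [-0.001, -0.0007, 0], "yaw": 0, "claw": 0.035},
    {"linear": [-0.001, -0.0007, 0], "yaw": 0, "claw": 0.025},
    {"linear": [-0.001, -0.0007, 0], "yaw": 0, "claw": 0.022},
    {"linear": [-0.001, -0.0007, 0], "yaw": 0, "claw": 0.018},
    {"linear": [-0.001, -0.0007, 0], "yaw": 0, "claw": 0.018},
    {"linear": [-0.001, -0.0007, 0], "yaw": 0, "claw": 0.018},
    {"linear": [-0.001, -0.0007, 0], "yaw": 0, "claw": 0.018},
    {"linear": [-0.001, -0.0007, 0], "yaw": 0, "claw": 0.018}
  ],
  "grip_force": 60
}}

```text
time: 5.6
eef_pos: [0.577, -0.1352, 0.1104]
tool_rot: [-0.143, 0.692, 0.143, 0.693]
contact_force: [-0.2, 0.1, 0.7]
finger_gap: 0.0213
```

```bash
python3 - <<'E'
from h import *
go([.5765,-.1355,.24],.408)
E
```

```text
tcp [ 0.577  -0.1352  0.1104] tilt [ 2.e-04 -1.e-04 -1.e+00] jaw 0.4078 j6 -0.842 F [-0.24  0.15  0.69] M [-0.05 -0.06 -0.05] t 5.6 gap 0.02132643542323566
linear [-1.296e-01 -1.000e-04 -5.000e-04] yaw -0.0002
```

>>> {"fn": "drive_tool", "kwargs": {
  "plan": [
    {"linear": [-0.005, 0, 0], "yaw": 0},
    {"linear": [-0.015, 0, 0], "yaw": 0},
    {"linear": [-0.03, 0, 0], "yaw": 0},
    {"linear": [-0.05, 0, 0], "yaw": 0},
    {"linear": [-0.07, 0, 0], "yaw": 0},
    {"linear": [-0.09, 0, 0], "yaw": 0},
    {"linear": [-0.11, 0, 0], "yaw": 0},
    {"linear": [-0.13, 0, 0], "yaw": 0},
    {"linear": [-0.14, 0, 0], "yaw": 0},
    {"linear": [-0.14, 0, 0], "yaw": 0},
    {"linear": [-0.14, 0, 0], "yaw": 0},
    {"linear": [-0.14, 0, 0], "yaw": 0}
  ]
}}

```text
$.plan[0]: bad value
```

```bash
python3 - <<'E'
from h import *
import cv2
# pillar axis, stand yaw
P=np.array([.576,.0867]);y=-.403
print("flat-face contact TCP xy", P+np.array([np.cos(y),np.sin(y)])*-.021)
for d in (.029,):
    q=P-np.array([np.cos(y),np.sin(y)])*d
    go([q[0],q[1],.25],y)
s=manip.capture("side")[:,:,::-1]
cv2.imwrite("pics/s5.png",cv2.resize(s[130:290,230:410],None,fx=4,fy=3.75,interpolation=cv2.INTER_CUBIC))
E
```

```text
flat-face contact TCP xy [0.55668234 0.09493578]
tcp [ 0.577  -0.1352  0.1104] tilt [ 2.e-04 -1.e-04 -1.e+00] jaw 0.4078 j6 -0.842 F [-0.24  0.15  0.69] M [-0.05 -0.06 -0.05] t 5.6 gap 0.02132643542323566
linear [-0.1396  0.2251  0.0672] yaw 0.8108
```

View pics/s5.png

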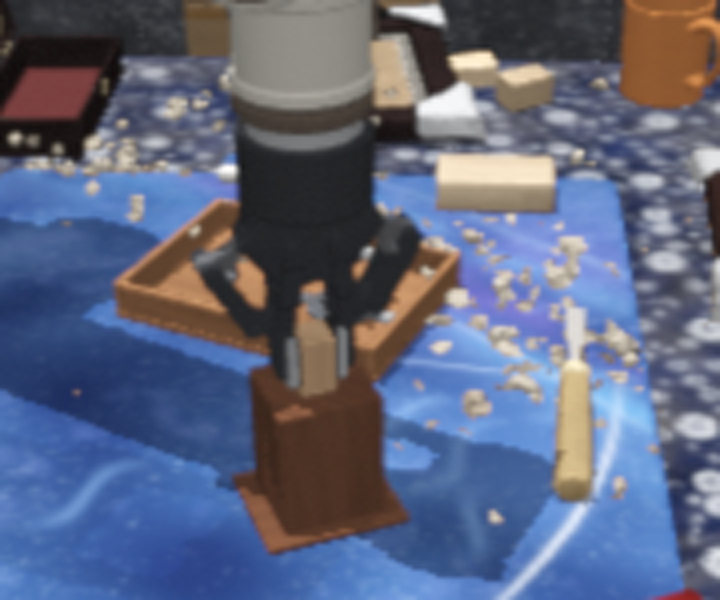

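The move was refused because the claw value was missing. The picture shows the pads on both x faces of the head (290–345, 355). Lifting now.

>>> {"fn": "drive_tool", "kwargs": {
  "plan": [
    {"linear": [-0.005, 0, 0], "yaw": 0, "claw": 0.018},
    {"linear": [-0.015, 0, 0], "yaw": 0, "claw": 0.018},
    {"linear": [-0.03, 0, 0], "yaw": 0, "claw": 0.018},
    {"linear": [-0.05, 0, 0], "yaw": 0, "claw": 0.018},
    {"linear": [-0.07, 0, 0], "yaw": 0, "claw": 0.018},
    {"linear": [-0.09, 0, 0], "yaw": 0, "claw": 0.018},
    {"linear": [-0.11, 0, 0], "yaw": 0, "claw": 0.018},
    {"linear": [-0.13, 0, 0], "yaw": 0, "claw": 0.018},
    {"linear": [-0.14, 0, 0], "yaw": 0, "claw": 0.018},
    {"linear": [-0.14, 0, 0], "yaw": 0, "claw": 0.018},
    {"linear": [-0.14, 0, 0], "yaw": 0, "claw": 0.018}
  ]
}}

```text
time: 6.75
eef_pos: [0.5766, -0.1351, 0.25]
tool_rot: [-0.143, 0.693, 0.143, 0.692]
contact_force: [0.3, -0.2, -1.9]
finger_gap: 0.0217
```

```bash
python3 - <<'E'
from h import *
import cv2
P=np.array([.576,.0867]);y=-.403
q=P-np.array([np.cos(y),np.sin(y)])*.030
go([q[0],q[1],.25],y)
s=manip.capture("side")[:,:,::-1]
cv2.imwrite("pics/s6.png",cv2.resize(s[130:290,230:410],None,fx=4,fy=3.75,interpolation=cv2.INTER_CUBIC))
E
```

```text
tcp [ 0.5766 -0.1351  0.25  ] tilt [-4.e-04  2.e-04 -1.e+00] jaw 0.4078 j6 -0.842 F [ 0.29 -0.19 -1.91] M [ 0.04  0.01 -0.03] t 6.75 gap 0.02166328570149774
linear [0.     0.2256 0.0667] yaw 0.8108
```

View pics/s6.png

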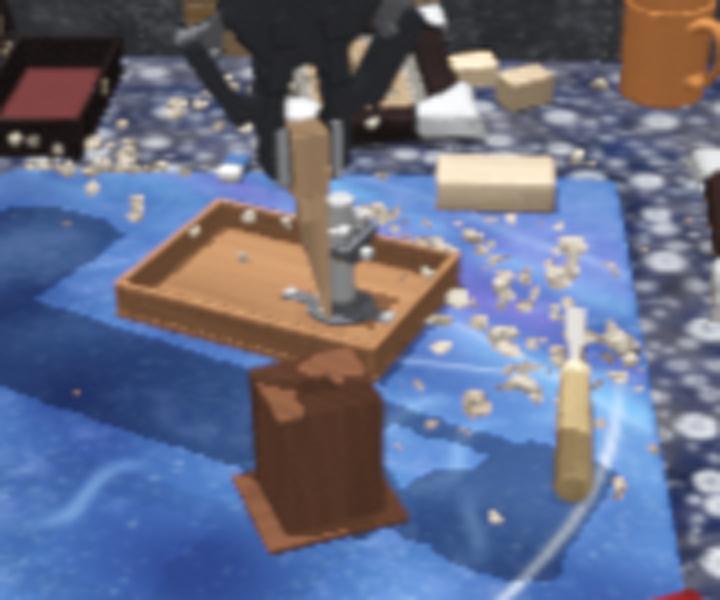

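The wedge is held upright, with its tip at (325,315). Moving it over the stand.

>>> {"fn": "drive_tool", "kwargs": {
  "plan": [
    {"linear": [0, 0.02, 0.006], "yaw": 0.08, "claw": 0.018},
    {"linear": [0, 0.045, 0.013], "yaw": 0.16, "claw": 0.018},
    {"linear": [0, 0.07, 0.02], "yaw": 0.25, "claw": 0.018},
    {"linear": [0, 0.1, 0.03], "yaw": 0.36, "claw": 0.018},
    {"linear": [0, 0.13, 0.039], "yaw": 0.48, "claw": 0.018},
    {"linear": [0, 0.16, 0.048], "yaw": 0.59, "claw": 0.018},
    {"linear": [0, 0.19, 0.057], "yaw": 0.7, "claw": 0.018},
    {"linear": [0, 0.21, 0.063], "yaw": 0.77, "claw": 0.018},
    {"linear": [0, 0.222, 0.066], "yaw": 0.8, "claw": 0.018},
    {"linear": [0, 0.2256, 0.0667], "yaw": 0.8108, "claw": 0.018},
    {"linear": [0, 0.2256, 0.0667], "yaw": 0.8108, "claw": 0.018},
    {"linear": [0, 0.2256, 0.0667], "yaw": 0.8108, "claw": 0.018},
    {"linear": [0, 0.2256, 0.0667], "yaw": 0.8108, "claw": 0.018}
  ]
}}

```text
time: 8.1
eef_pos: [0.5487, 0.0976, 0.2501]
tool_rot: [0.142, 0.693, -0.142, 0.693]
contact_force: [0.1, -0.5, -1.6]
finger_gap: 0.0211
```

```bash
cat > pic.py <<'E'
from h import *
import cv2,sys
P=np.array([.576,.0867]);y=-.403
n=sys.argv[1];d=float(sys.argv[2]);z=float(sys.argv[3])
q=P-np.array([np.cos(y),np.sin(y)])*d
go([q[0],q[1],z],y)
s=manip.capture("side")[:,:,::-1]
# annotate predicted wedge tip
st_=manip.state();M=R.from_quat(st_["tool_rot"]).as_matrix()
e=st_["eef_pos"]; ax=M[:,2]*(1 if M[0,2]>0 else -1)
tip=e+M[:,0]*.1034+ax*.00975
print("tip",tip.round(4),"px",proj("side",tip).round(1), "local to pillar",((tip[:2]-P)@np.array([[np.cos(y),-np.sin(y)],[np.sin(y),np.cos(y)]])).round(4))
c=cv2.resize(s[130:230,260:380],None,fx=6,fy=6,interpolation=cv2.INTER_CUBIC)
cv2.imwrite(f"pics/{n}.png",c)
E
python3 pic.py s7 .030 .212
```

```text
tcp [0.5487 0.0976 0.2501] tilt [-4.e-04 -1.e-04 -1.e+00] jaw -0.4037 j6 0.363 F [ 0.08 -0.45 -1.59] M [ 0.02 -0.   -0.03] t 8.1 gap 0.02114858138127616
linear [ 0.0381  0.0007 -0.0006] yaw -0.0007
tip [0.5577 0.0938 0.1468] px [[307.8 167.6]] local to pillar [-0.0196 -0.0007]
```

View pics/s7.png

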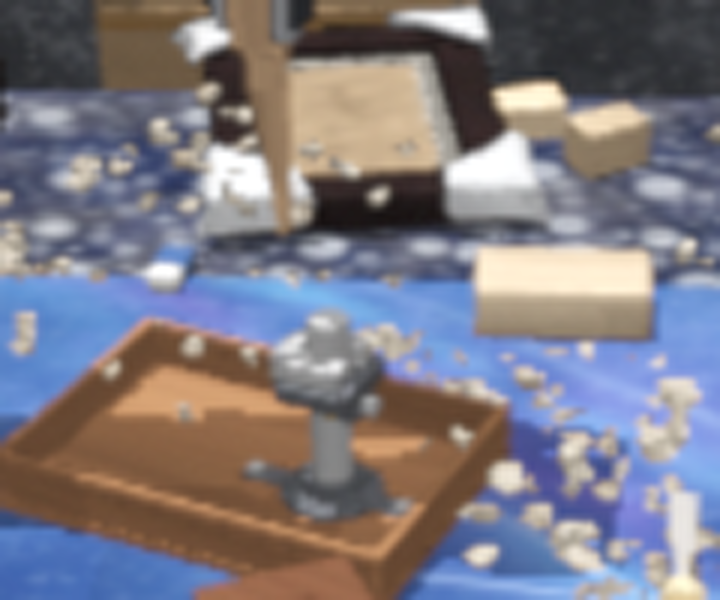

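>>> {"fn": "drive_tool", "kwargs": {
  "plan": [
    {"linear": [0.01, 0.0007, -0.0006], "yaw": 0, "claw": 0.018},
    {"linear": [0.02, 0.0007, -0.0006], "yaw": 0, "claw": 0.018},
    {"linear": [0.03, 0.0007, -0.0006], "yaw": 0, "claw": 0.018},
    {"linear": [0.038, 0.0007, -0.0006], "yaw": 0, "claw": 0.018},
    {"linear": [0.044, 0.0007, -0.0006], "yaw": 0, "claw": 0.018},
    {"linear": [0.048, 0.0007, -0.0006], "yaw": 0, "claw": 0.018},
    {"linear": [0.05, 0.0007, -0.0006], "yaw": 0, "claw": 0.018},
    {"linear": [0.05, 0.0007, -0.0006], "yaw": 0, "claw": 0.018},
    {"linear": [0.05, 0.0007, -0.0006], "yaw": 0, "claw": 0.018},
    {"linear": [0.05, 0.0007, -0.0006], "yaw": 0, "claw": 0.018}
  ]
}}

```text
time: 9.15
eef_pos: [0.5486, 0.0993, 0.2008]
tool_rot: [0.142, 0.692, -0.141, 0.693]
contact_force: [-0.4, 0.1, -0.2]
finger_gap: 0.0214
```

```bash
sed -i 's/c=cv2.resize.*/c=cv2.resize(s[160:215,285:350],None,fx=11,fy=11,interpolation=cv2.INTER_CUBIC)/' pic.py; python3 pic.py s8 .030 .200
```

```text
tcp [0.5486 0.0993 0.2008] tilt [ 9.e-04 -0.e+00 -1.e+00] jaw -0.403 j6 0.365 F [-0.44  0.1  -0.18] M [-0.01  0.01 -0.04] t 9.15 gap 0.021354482568863475
linear [ 0.0008 -0.0008  0.0001] yaw 0.0
tip [0.5577 0.0954 0.0974] px [[308.3 183. ]] local to pillar [-0.0203  0.0008]
```

View pics/s8.png

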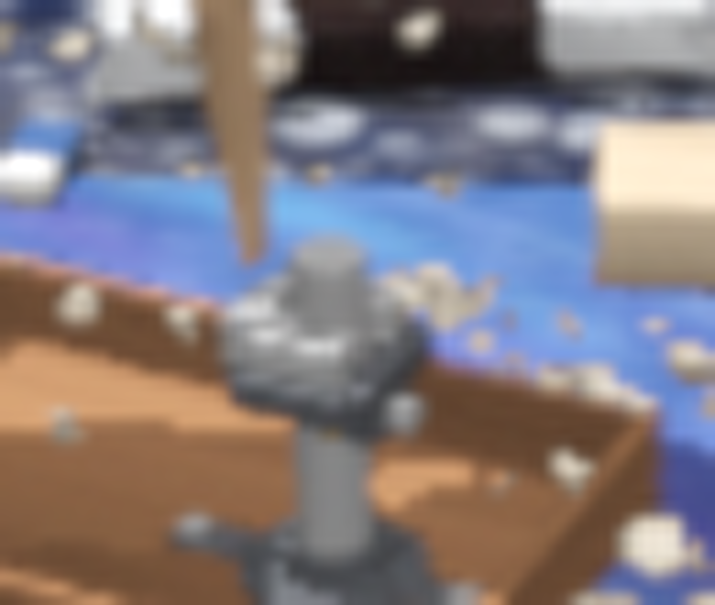

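The tip appears at crop (253,262), about 0.8 px from its prediction. The lateral window is only ±2.5 mm, so I'll probe the pillar's two sides gently with the blade, above the clip.

>>> {"fn": "drive_tool", "kwargs": {
  "plan": [
    {"linear": [0, -0.01, 0], "yaw": 0, "claw": 0.018},
    {"linear": [0.001, -0.02, 0], "yaw": 0, "claw": 0.018},
    {"linear": [0.002, -0.023, 0.005], "yaw": 0, "claw": 0.018},
    {"linear": [0.002, -0.023, 0.015], "yaw": 0, "claw": 0.018},
    {"linear": [0.002, -0.023, 0.021], "yaw": 0, "claw": 0.018},
    {"linear": [0.002, -0.021, 0.021], "yaw": 0, "claw": 0.018},
    {"linear": [0.002, -0.018, 0.021], "yaw": 0, "claw": 0.018},
    {"linear": [0.002, -0.018, 0.021], "yaw": 0, "claw": 0.018},
    {"linear": [0.002, -0.018, 0.021], "yaw": 0, "claw": 0.018}
  ]
}}

```text
time: 10.1
eef_pos: [0.5605, 0.0748, 0.1982]
tool_rot: [0.141, 0.693, -0.141, 0.693]
contact_force: [-0.2, 0.3, -1.0]
finger_gap: 0.0213
```

```bash
python3 pic.py s9 .030 .200
```

```text
tcp [0.5605 0.0748 0.1982] tilt [-3.e-04  0.e+00 -1.e+00] jaw -0.4023 j6 0.321 F [-0.17  0.35 -0.97] M [ 0.01 -0.03  0.  ] t 10.1 gap 0.02134925349489592
linear [-0.0018  0.017  -0.0204] yaw 0.0007
tip [0.5694 0.0709 0.0948] px [[311.8 188.2]] local to pillar [ 0.0001 -0.0171]
```

View pics/s9.png

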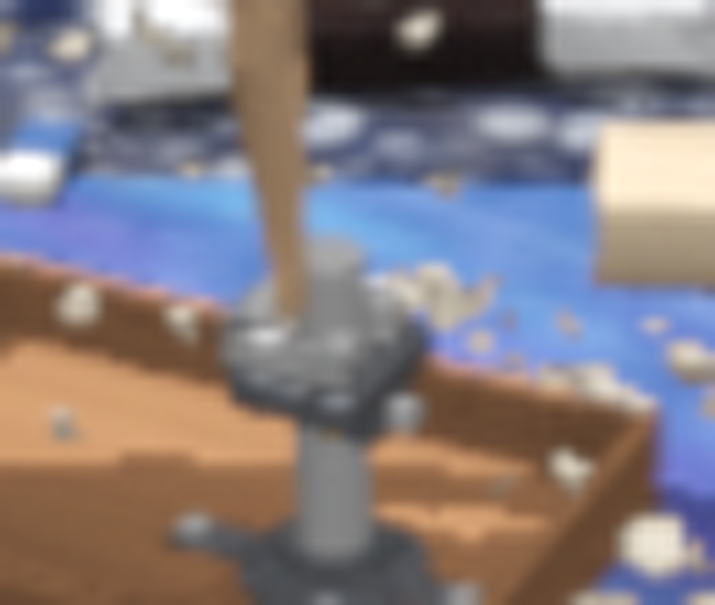

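>>> {"fn": "drive_tool", "kwargs": {
  "plan": [
    {"linear": [0, 0.0005, 0], "yaw": 0, "claw": 0.018},
    {"linear": [0, 0.001, 0], "yaw": 0, "claw": 0.018},
    {"linear": [0, 0.001, 0], "yaw": 0, "claw": 0.018}
  ]
}}

```text
time: 10.45
eef_pos: [0.561, 0.0754, 0.1983]
tool_rot: [0.142, 0.693, -0.142, 0.693]
contact_force: [-0.3, 0.5, -0.5]
finger_gap: 0.0214
```

>>> {"fn": "drive_tool", "kwargs": {
  "plan": [
    {"linear": [0, 0.0005, 0], "yaw": 0, "claw": 0.018},
    {"linear": [0, 0.001, 0], "yaw": 0, "claw": 0.018},
    {"linear": [0, 0.001, 0], "yaw": 0, "claw": 0.018}
  ]
}}

```text
time: 10.75
eef_pos: [0.5614, 0.0763, 0.1983]
tool_rot: [0.142, 0.693, -0.142, 0.693]
contact_force: [0.3, 0.4, -1.2]
finger_gap: 0.0214
```

>>> {"fn": "drive_tool", "kwargs": {
  "plan": [
    {"linear": [0, 0.0005, 0], "yaw": 0, "claw": 0.018},
    {"linear": [0, 0.001, 0], "yaw": 0, "claw": 0.018},
    {"linear": [0, 0.001, 0], "yaw": 0, "claw": 0.018}
  ]
}}

```text
time: 11.05
eef_pos: [0.5618, 0.0773, 0.1983]
tool_rot: [0.142, 0.693, -0.141, 0.693]
contact_force: [0.3, 0.3, -2.3]
finger_gap: 0.0213
```

>>> {"fn": "drive_tool", "kwargs": {
  "plan": [
    {"linear": [0, 0.0004, 0], "yaw": 0, "claw": 0.018},
    {"linear": [0, 0.0008, 0], "yaw": 0, "claw": 0.018},
    {"linear": [0, 0.0008, 0], "yaw": 0, "claw": 0.018}
  ]
}}

```text
time: 11.35
eef_pos: [0.5621, 0.078, 0.1983]
tool_rot: [0.142, 0.693, -0.142, 0.693]
contact_force: [0.5, 0.1, -0.2]
finger_gap: 0.0216
```

>>> {"fn": "drive_tool", "kwargs": {
  "plan": [
    {"linear": [0, 0.0004, 0], "yaw": 0, "claw": 0.018},
    {"linear": [0, 0.0008, 0], "yaw": 0, "claw": 0.018},
    {"linear": [0, 0.0008, 0], "yaw": 0, "claw": 0.018}
  ]
}}

```text
time: 11.65
eef_pos: [0.5624, 0.0786, 0.1983]
tool_rot: [0.141, 0.693, -0.142, 0.693]
contact_force: [-0.7, -0.9, -0.5]
finger_gap: 0.0215
```

>>> {"fn": "drive_tool", "kwargs": {
  "plan": [
    {"linear": [0, 0.0004, 0], "yaw": 0, "claw": 0.018},
    {"linear": [0, 0.0008, 0], "yaw": 0, "claw": 0.018},
    {"linear": [0, 0.0008, 0], "yaw": 0, "claw": 0.018}
  ]
}}

```text
time: 11.95
eef_pos: [0.5626, 0.079, 0.1983]
tool_rot: [0.141, 0.693, -0.142, 0.693]
contact_force: [-1.4, -2.3, 0.2]
finger_gap: 0.0215
```

Contact is felt at about 1–2.5 N, which puts the pillar's axis about 2.6 mm to +y of the visual estimate (this in-hand offset cancels out). Now I back off, go round to the -x side and line up.

>>> {"fn": "drive_tool", "kwargs": {
  "plan": [
    {"linear": [0, -0.004, 0], "yaw": 0, "claw": 0.018},
    {"linear": [0, -0.005, -0.005], "yaw": 0, "claw": 0.018},
    {"linear": [0, -0.005, -0.015], "yaw": 0, "claw": 0.018},
    {"linear": [0, -0.005, -0.021], "yaw": 0, "claw": 0.018},
    {"linear": [0, 0.002, -0.021], "yaw": 0, "claw": 0.018},
    {"linear": [0, 0.01, -0.021], "yaw": 0, "claw": 0.018},
    {"linear": [0, 0.0143, -0.021], "yaw": 0, "claw": 0.018},
    {"linear": [0, 0.0143, -0.021], "yaw": 0, "claw": 0.018},
    {"linear": [0, 0.0143, -0.021], "yaw": 0, "claw": 0.018},
    {"linear": [0, 0.0143, -0.021], "yaw": 0, "claw": 0.018}
  ]
}}

```text
time: 12.95
eef_pos: [0.5491, 0.1007, 0.1982]
tool_rot: [0.142, 0.693, -0.142, 0.693]
contact_force: [-0.5, -0.6, -0.4]
finger_gap: 0.0214
```

```bash
python3 pic.py s10 .030 .200
```

```text
tcp [0.5491 0.1007 0.1982] tilt [-2.e-04 -1.e-04 -1.e+00] jaw -0.4031 j6 0.368 F [-0.55 -0.57 -0.36] M [ 0.01  0.02 -0.04] t 12.95 gap 0.021352584241096654
linear [-0.0018 -0.0023  0.0003] yaw -0.0001
tip [0.558  0.0968 0.0948] px [[308.5 183.5]] local to pillar [-0.0205  0.0022]
```

View pics/s10.png

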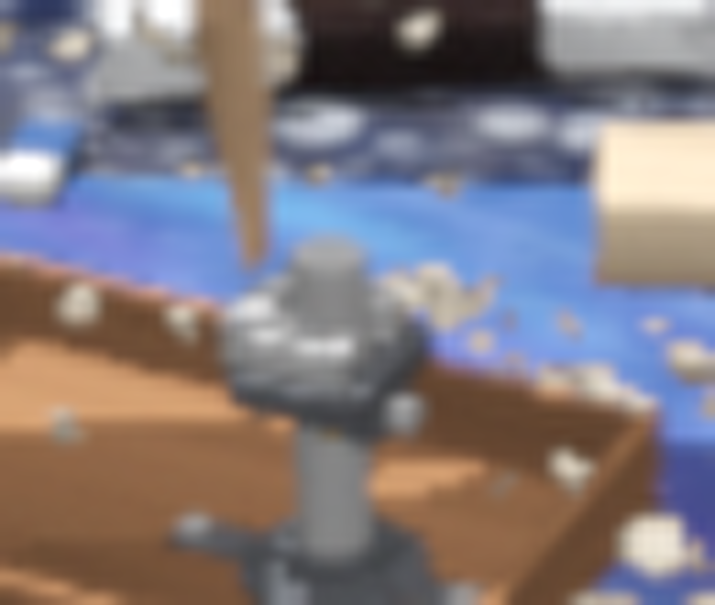

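>>> {"fn": "drive_tool", "kwargs": {
  "plan": [
    {"linear": [0, 0.0003, 0.002], "yaw": 0, "claw": 0.018},
    {"linear": [0, 0.0003, 0.004], "yaw": 0, "claw": 0.018},
    {"linear": [0, 0.0003, 0.006], "yaw": 0, "claw": 0.018},
    {"linear": [0, 0.0003, 0.007], "yaw": 0, "claw": 0.018},
    {"linear": [0, 0.0003, 0.007], "yaw": 0, "claw": 0.018}
  ]
}}

```text
time: 13.5
eef_pos: [0.5557, 0.0982, 0.1983]
tool_rot: [0.142, 0.693, -0.142, 0.693]
contact_force: [0.3, 0.4, -0.9]
finger_gap: 0.0213
```

>>> {"fn": "drive_tool", "kwargs": {
  "plan": [
    {"linear": [0, 0, 0.0005], "yaw": 0, "claw": 0.018},
    {"linear": [0, 0, 0.001], "yaw": 0, "claw": 0.018},
    {"linear": [0, 0, 0.001], "yaw": 0, "claw": 0.018}
  ]
}}

```text
time: 13.8
eef_pos: [0.5565, 0.098, 0.1983]
tool_rot: [0.142, 0.693, -0.141, 0.693]
contact_force: [-0.6, -0.4, -0.3]
finger_gap: 0.0211
```

>>> {"fn": "drive_tool", "kwargs": {
  "plan": [
    {"linear": [0, 0, 0.0004], "yaw": 0, "claw": 0.018},
    {"linear": [0, 0, 0.0008], "yaw": 0, "claw": 0.018},
    {"linear": [0, 0, 0.0008], "yaw": 0, "claw": 0.018}
  ]
}}

```text
time: 14.1
eef_pos: [0.5573, 0.0976, 0.1983]
tool_rot: [0.142, 0.693, -0.142, 0.693]
contact_force: [-0.2, -0.1, -0.9]
finger_gap: 0.0213
```

>>> {"fn": "drive_tool", "kwargs": {
  "plan": [
    {"linear": [0, 0, 0.0004], "yaw": 0, "claw": 0.018},
    {"linear": [0, 0, 0.0008], "yaw": 0, "claw": 0.018},
    {"linear": [0, 0, 0.0008], "yaw": 0, "claw": 0.018}
  ]
}}

```text
time: 14.4
eef_pos: [0.5578, 0.0974, 0.1982]
tool_rot: [0.142, 0.693, -0.142, 0.693]
contact_force: [-0.9, -0.1, -1.2]
finger_gap: 0.0213
```

>>> {"fn": "drive_tool", "kwargs": {
  "plan": [
    {"linear": [0, 0, 0.0004], "yaw": 0, "claw": 0.018},
    {"linear": [0, 0, 0.0008], "yaw": 0, "claw": 0.018},
    {"linear": [0, 0, 0.0008], "yaw": 0, "claw": 0.018}
  ]
}}

```text
time: 14.7
eef_pos: [0.5581, 0.0973, 0.198]
tool_rot: [0.142, 0.693, -0.141, 0.692]
contact_force: [-3.1, 1.4, 0.0]
finger_gap: 0.021
```

>>> {"fn": "drive_tool", "kwargs": {
  "plan": [
    {"linear": [0, 0, 0.0004], "yaw": 0, "claw": 0.018},
    {"linear": [0, 0, 0.0006], "yaw": 0, "claw": 0.018},
    {"linear": [0, 0, 0.0006], "yaw": 0, "claw": 0.018}
  ]
}}

```text
time: 15.0
eef_pos: [0.5584, 0.0971, 0.1979]
tool_rot: [0.142, 0.694, -0.141, 0.692]
contact_force: [-4.5, 2.0, 1.0]
finger_gap: 0.0212
```

```bash
python3 pic.py s11 .030 .200
```

```text
tcp [0.5584 0.0971 0.1979] tilt [-2.3e-03  7.0e-04 -1.0e+00] jaw -0.4029 j6 0.361 F [-4.49  1.98  1.  ] M [ 0.58  1.26 -0.02] t 15.0 gap 0.021195526640206293
linear [-0.002  -0.0027 -0.0097] yaw 0.0001
tip [0.5671 0.0934 0.0945] px [[311.6 184.3]] local to pillar [-0.0108  0.0026]
```

View pics/s11.png

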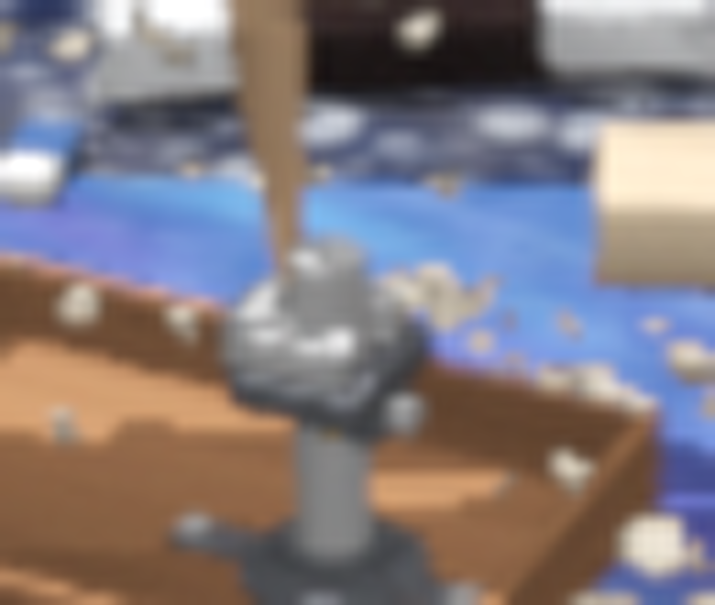

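Flat face is felt against the pillar at about 5 N. I ease that off and start down into the window.

>>> {"fn": "drive_tool", "kwargs": {
  "plan": [
    {"linear": [0, 0, -0.001], "yaw": 0, "claw": 0.018},
    {"linear": [0.001, 0, -0.001], "yaw": 0, "claw": 0.018},
    {"linear": [0.002, 0, -0.001], "yaw": 0, "claw": 0.018},
    {"linear": [0.003, 0, -0.001], "yaw": 0, "claw": 0.018},
    {"linear": [0.004, 0, -0.001], "yaw": 0, "claw": 0.018},
    {"linear": [0.005, 0, -0.001], "yaw": 0, "claw": 0.018},
    {"linear": [0.006, 0, -0.001], "yaw": 0, "claw": 0.018}
  ]
}}

```text
time: 15.75
eef_pos: [0.5582, 0.0972, 0.1921]
tool_rot: [0.142, 0.693, -0.142, 0.693]
contact_force: [-5.0, 2.3, 0.5]
finger_gap: 0.0215
```

>>> {"fn": "drive_tool", "kwargs": {
  "plan": [
    {"linear": [0.001, 0, 0], "yaw": 0, "claw": 0.018},
    {"linear": [0.002, 0, 0], "yaw": 0, "claw": 0.018},
    {"linear": [0.003, 0, 0], "yaw": 0, "claw": 0.018},
    {"linear": [0.003, 0, 0], "yaw": 0, "claw": 0.018}
  ]
}}

```text
time: 16.15
eef_pos: [0.5581, 0.0972, 0.189]
tool_rot: [0.142, 0.693, -0.142, 0.693]
contact_force: [-4.3, 2.7, -0.9]
finger_gap: 0.0211
```

>>> {"fn": "drive_tool", "kwargs": {
  "plan": [
    {"linear": [0, 0, -0.0005], "yaw": 0, "claw": 0.018},
    {"linear": [0, 0, -0.0008], "yaw": 0, "claw": 0.018},
    {"linear": [0, 0, -0.0008], "yaw": 0, "claw": 0.018}
  ]
}}

```text
time: 16.45
eef_pos: [0.5579, 0.0973, 0.1893]
tool_rot: [0.141, 0.693, -0.142, 0.693]
contact_force: [-2.7, 1.0, -1.0]
finger_gap: 0.0212
```

>>> {"fn": "drive_tool", "kwargs": {
  "plan": [
    {"linear": [0.001, 0, 0], "yaw": 0, "claw": 0.018},
    {"linear": [0.002, 0, 0], "yaw": 0, "claw": 0.018},
    {"linear": [0.003, 0, 0], "yaw": 0, "claw": 0.018},
    {"linear": [0.004, 0, 0], "yaw": 0, "claw": 0.018},
    {"linear": [0.004, 0, 0], "yaw": 0, "claw": 0.018}
  ]
}}

```text
time: 16.95
eef_pos: [0.5578, 0.0974, 0.1852]
tool_rot: [0.142, 0.693, -0.142, 0.693]
contact_force: [-2.6, 0.7, -1.4]
finger_gap: 0.0214
```

```bash
python3 pic.py s12 .030 .200
```

```text
tcp [0.5578 0.0974 0.1852] tilt [ 5.e-04 -1.e-04 -1.e+00] jaw -0.4031 j6 0.363 F [-2.57  0.74 -1.45] M [ 0.27  0.48 -0.01] t 16.95 gap 0.02135815966350202
linear [-0.0148 -0.0027 -0.0091] yaw -0.0001
tip [0.5668 0.0935 0.0818] px [[311.6 188.1]] local to pillar [-0.0111  0.0027]
```

View pics/s12.png

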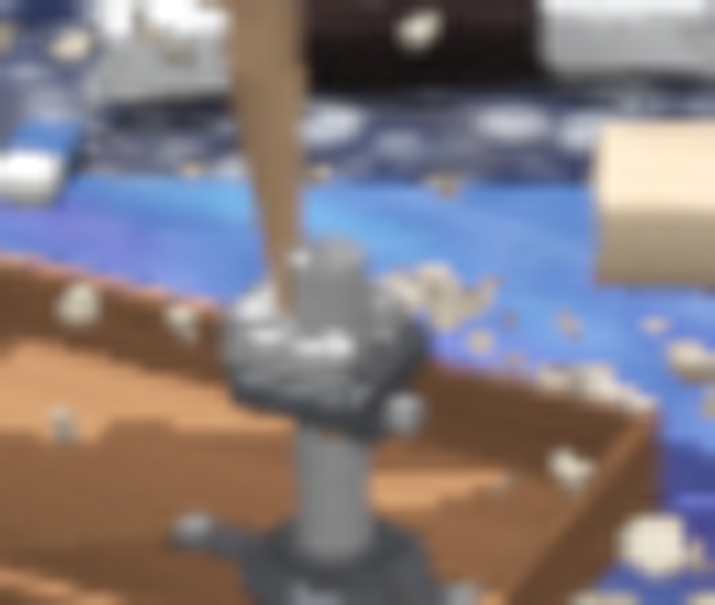

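The tip is in the window (hidden behind the clip at crop 285,305) with no vertical force. Going on down slowly.

>>> {"fn": "drive_tool", "kwargs": {
  "plan": [
    {"linear": [0.001, 0, 0], "yaw": 0, "claw": 0.018},
    {"linear": [0.002, 0, 0], "yaw": 0, "claw": 0.018},
    {"linear": [0.003, 0, 0], "yaw": 0, "claw": 0.018},
    {"linear": [0.004, 0, 0], "yaw": 0, "claw": 0.018},
    {"linear": [0.005, 0, 0], "yaw": 0, "claw": 0.018},
    {"linear": [0.005, 0, 0], "yaw": 0, "claw": 0.018}
  ]
}}

```text
time: 17.6
eef_pos: [0.5577, 0.0974, 0.1802]
tool_rot: [0.141, 0.693, -0.142, 0.693]
contact_force: [-1.1, 0.1, -1.9]
finger_gap: 0.0214
```

>>> {"fn": "drive_tool", "kwargs": {
  "plan": [
    {"linear": [0.001, 0, 0], "yaw": 0, "claw": 0.018},
    {"linear": [0.002, 0, 0], "yaw": 0, "claw": 0.018},
    {"linear": [0.003, 0, 0], "yaw": 0, "claw": 0.018},
    {"linear": [0.004, 0, 0], "yaw": 0, "claw": 0.018},
    {"linear": [0.004, 0, 0], "yaw": 0, "claw": 0.018}
  ]
}}

```text
time: 18.1
eef_pos: [0.5577, 0.0974, 0.1762]
tool_rot: [0.141, 0.693, -0.142, 0.693]
contact_force: [-0.5, -0.4, -0.5]
finger_gap: 0.0212
```

>>> {"fn": "drive_tool", "kwargs": {
  "plan": [
    {"linear": [0.001, 0, 0], "yaw": 0, "claw": 0.018},
    {"linear": [0.002, 0, 0], "yaw": 0, "claw": 0.018},
    {"linear": [0.003, 0, 0], "yaw": 0, "claw": 0.018},
    {"linear": [0.004, 0, 0], "yaw": 0, "claw": 0.018},
    {"linear": [0.004, 0, 0], "yaw": 0, "claw": 0.018}
  ]
}}

```text
time: 18.6
eef_pos: [0.5578, 0.0975, 0.1726]
tool_rot: [0.142, 0.693, -0.141, 0.693]
contact_force: [-1.2, 0.3, 1.6]
finger_gap: 0.021
```

>>> {"fn": "drive_tool", "kwargs": {
  "plan": [
    {"linear": [0.001, 0, 0], "yaw": 0, "claw": 0.018},
    {"linear": [0.002, 0, 0], "yaw": 0, "claw": 0.018},
    {"linear": [0.003, 0, 0], "yaw": 0, "claw": 0.018},
    {"linear": [0.004, 0, 0], "yaw": 0, "claw": 0.018},
    {"linear": [0.004, 0, 0], "yaw": 0, "claw": 0.018}
  ]
}}

```text
time: 19.1
eef_pos: [0.5578, 0.0975, 0.1684]
tool_rot: [0.142, 0.693, -0.141, 0.693]
contact_force: [-1.1, 0.6, 3.9]
finger_gap: 0.0215
```

>>> {"fn": "drive_tool", "kwargs": {
  "plan": [
    {"linear": [0.001, 0, 0], "yaw": 0, "claw": 0.018},
    {"linear": [0.002, 0, 0], "yaw": 0, "claw": 0.018},
    {"linear": [0.003, 0, 0], "yaw": 0, "claw": 0.018},
    {"linear": [0.004, 0, 0], "yaw": 0, "claw": 0.018},
    {"linear": [0.004, 0, 0], "yaw": 0, "claw": 0.018}
  ]
}}

```text
time: 19.6
eef_pos: [0.5578, 0.0975, 0.1644]
tool_rot: [0.142, 0.693, -0.141, 0.693]
contact_force: [-2.0, -0.2, 3.8]
finger_gap: 0.0212
```

>>> {"fn": "drive_tool", "kwargs": {
  "plan": [
    {"linear": [0.001, 0, 0], "yaw": 0, "claw": 0.018},
    {"linear": [0.002, 0, 0], "yaw": 0, "claw": 0.018},
    {"linear": [0.003, 0, 0], "yaw": 0, "claw": 0.018},
    {"linear": [0.004, 0, 0], "yaw": 0, "claw": 0.018},
    {"linear": [0.004, 0, 0], "yaw": 0, "claw": 0.018}
  ]
}}

```text
time: 20.1
eef_pos: [0.5578, 0.0975, 0.1606]
tool_rot: [0.142, 0.693, -0.141, 0.693]
contact_force: [-2.2, 1.0, 6.0]
finger_gap: 0.0213
```

>>> {"fn": "drive_tool", "kwargs": {
  "plan": [
    {"linear": [0.001, 0, 0], "yaw": 0, "claw": 0.018},
    {"linear": [0.002, 0, 0], "yaw": 0, "claw": 0.018},
    {"linear": [0.003, 0, 0], "yaw": 0, "claw": 0.018},
    {"linear": [0.004, 0, 0], "yaw": 0, "claw": 0.018},
    {"linear": [0.004, 0, 0], "yaw": 0, "claw": 0.018}
  ]
}}

```text
time: 20.6
eef_pos: [0.5578, 0.0975, 0.1566]
tool_rot: [0.142, 0.693, -0.141, 0.693]
contact_force: [-0.8, 0.7, 4.9]
finger_gap: 0.0209
```

>>> {"fn": "drive_tool", "kwargs": {
  "plan": [
    {"linear": [0.001, 0, 0], "yaw": 0, "claw": 0.018},
    {"linear": [0.002, 0, 0], "yaw": 0, "claw": 0.018},
    {"linear": [0.003, 0, 0], "yaw": 0, "claw": 0.018},
    {"linear": [0.004, 0, 0], "yaw": 0, "claw": 0.018},
    {"linear": [0.004, 0, 0], "yaw": 0, "claw": 0.018}
  ]
}}

```text
time: 21.1
eef_pos: [0.5578, 0.0976, 0.1527]
tool_rot: [0.142, 0.693, -0.141, 0.693]
contact_force: [-1.3, 0.8, 5.7]
finger_gap: 0.0212
```

```bash
python3 pic.py s13 .030 .200
```

```text
tcp [0.5578 0.0976 0.1527] tilt [ 6.e-04  1.e-04 -1.e+00] jaw -0.4029 j6 0.363 F [-1.29  0.78  5.66] M [ 0.19  0.41 -0.01] t 21.1 gap 0.021169890761198774
linear [-0.0473 -0.0028 -0.009 ] yaw 0.0001
tip [0.5668 0.0938 0.0493] px [[311.9 197.9]] local to pillar [-0.0112  0.0029]
```

View pics/s13.png

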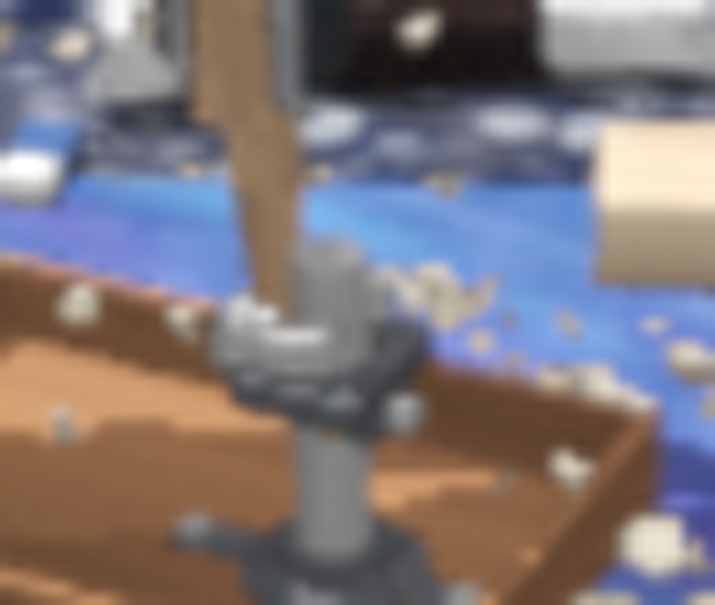

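The clip has shifted to -x (about crop 300,330), so the wedge is working, with 5–6 N vertical. Going on.

>>> {"fn": "drive_tool", "kwargs": {
  "plan": [
    {"linear": [0.001, 0, 0], "yaw": 0, "claw": 0.018},
    {"linear": [0.002, 0, 0], "yaw": 0, "claw": 0.018},
    {"linear": [0.003, 0, 0], "yaw": 0, "claw": 0.018},
    {"linear": [0.004, 0, 0], "yaw": 0, "claw": 0.018},
    {"linear": [0.004, 0, 0], "yaw": 0, "claw": 0.018}
  ]
}}

```text
time: 21.65
eef_pos: [0.5578, 0.0975, 0.1486]
tool_rot: [0.142, 0.693, -0.141, 0.693]
contact_force: [-2.5, 1.3, 5.6]
finger_gap: 0.0213
```

>>> {"fn": "drive_tool", "kwargs": {
  "plan": [
    {"linear": [0.001, 0, 0], "yaw": 0, "claw": 0.018},
    {"linear": [0.002, 0, 0], "yaw": 0, "claw": 0.018},
    {"linear": [0.003, 0, 0], "yaw": 0, "claw": 0.018},
    {"linear": [0.004, 0, 0], "yaw": 0, "claw": 0.018},
    {"linear": [0.004, 0, 0], "yaw": 0, "claw": 0.018}
  ]
}}

```text
time: 22.15
eef_pos: [0.5578, 0.0976, 0.1446]
tool_rot: [0.142, 0.693, -0.141, 0.693]
contact_force: [-2.3, 0.9, 6.0]
finger_gap: 0.0212
```

>>> {"fn": "drive_tool", "kwargs": {
  "plan": [
    {"linear": [0.001, 0, 0], "yaw": 0, "claw": 0.018},
    {"linear": [0.002, 0, 0], "yaw": 0, "claw": 0.018},
    {"linear": [0.003, 0, 0], "yaw": 0, "claw": 0.018},
    {"linear": [0.004, 0, 0], "yaw": 0, "claw": 0.018},
    {"linear": [0.004, 0, 0], "yaw": 0, "claw": 0.018}
  ]
}}

```text
time: 22.65
eef_pos: [0.5578, 0.0975, 0.1405]
tool_rot: [0.142, 0.693, -0.141, 0.693]
contact_force: [-2.1, 1.6, 4.6]
finger_gap: 0.021
```

>>> {"fn": "drive_tool", "kwargs": {
  "plan": [
    {"linear": [0.001, 0, 0], "yaw": 0, "claw": 0.018},
    {"linear": [0.002, 0, 0], "yaw": 0, "claw": 0.018},
    {"linear": [0.003, 0, 0], "yaw": 0, "claw": 0.018},
    {"linear": [0.004, 0, 0], "yaw": 0, "claw": 0.018},
    {"linear": [0.004, 0, 0], "yaw": 0, "claw": 0.018}
  ]
}}

```text
time: 23.15
eef_pos: [0.5577, 0.0975, 0.1364]
tool_rot: [0.142, 0.693, -0.141, 0.693]
contact_force: [-1.6, 0.8, 5.2]
finger_gap: 0.0214
```

```bash
python3 pic.py s14 .030 .200
```

```text
tcp [0.5577 0.0975 0.1364] tilt [ 3.e-04  1.e-04 -1.e+00] jaw -0.403 j6 0.363 F [-1.6   0.76  5.21] M [0.24 0.32 0.03] t 23.15 gap 0.02136380335331391
linear [-0.0636 -0.0028 -0.0089] yaw 0.0
tip [0.5667 0.0937 0.033 ] px [[312.  202.7]] local to pillar [-0.0113  0.0028]
```

View pics/s14.png

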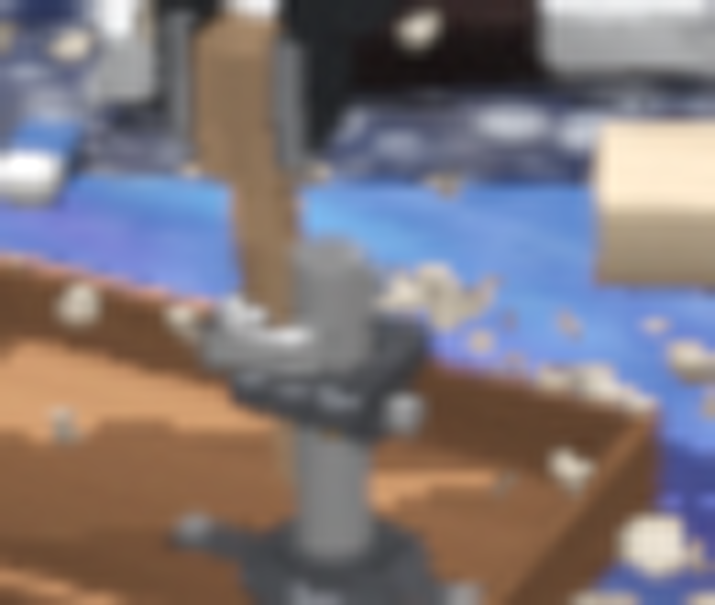

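>>> {"fn": "drive_tool", "kwargs": {
  "plan": [
    {"linear": [0.001, 0, 0], "yaw": 0, "claw": 0.018},
    {"linear": [0.002, 0, 0], "yaw": 0, "claw": 0.018},
    {"linear": [0.003, 0, 0], "yaw": 0, "claw": 0.018},
    {"linear": [0.004, 0, 0], "yaw": 0, "claw": 0.018},
    {"linear": [0.004, 0, 0], "yaw": 0, "claw": 0.018}
  ]
}}

```text
time: 23.7
eef_pos: [0.5577, 0.0975, 0.1322]
tool_rot: [0.142, 0.693, -0.142, 0.693]
contact_force: [-1.2, 0.7, 3.6]
finger_gap: 0.021
```

>>> {"fn": "drive_tool", "kwargs": {
  "plan": [
    {"linear": [0.001, 0, 0], "yaw": 0, "claw": 0.018},
    {"linear": [0.002, 0, 0], "yaw": 0, "claw": 0.018},
    {"linear": [0.003, 0, 0], "yaw": 0, "claw": 0.018},
    {"linear": [0.003, 0, 0], "yaw": 0, "claw": 0.018}
  ]
}}

```text
time: 24.1
eef_pos: [0.5576, 0.0974, 0.1291]
tool_rot: [0.142, 0.693, -0.142, 0.693]
contact_force: [-0.9, 0.9, 2.6]
finger_gap: 0.0212
```

```bash
python3 pic.py s15 .030 .200
```

```text
tcp [0.5576 0.0974 0.1291] tilt [ 1.e-04 -1.e-04 -1.e+00] jaw -0.403 j6 0.363 F [-0.92  0.93  2.64] M [ 0.12  0.17 -0.03] t 24.1 gap 0.021247079457335206
linear [-0.0709 -0.0027 -0.0089] yaw -0.0
tip [0.5666 0.0936 0.0257] px [[312.  204.8]] local to pillar [-0.0113  0.0027]
```

View pics/s15.png

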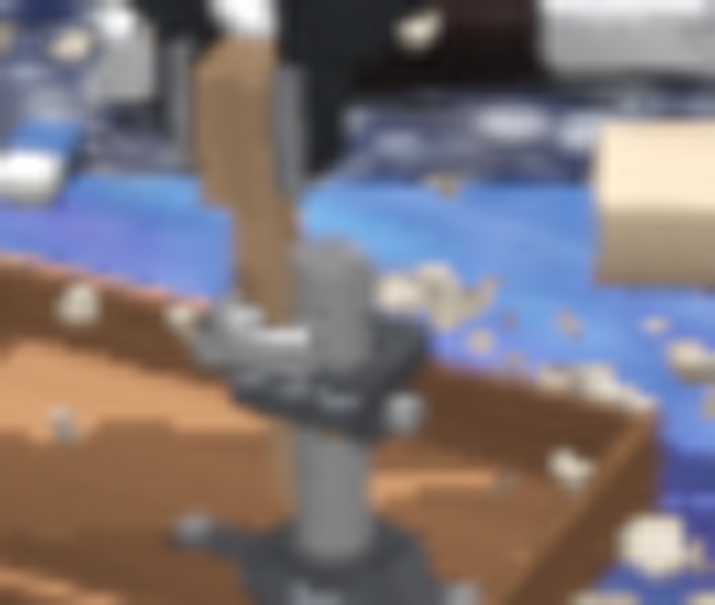

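Force is falling, so the clip is near its peak. A few more millimetres down.

>>> {"fn": "drive_tool", "kwargs": {
  "plan": [
    {"linear": [0.001, 0, 0], "yaw": 0, "claw": 0.018},
    {"linear": [0.002, 0, 0], "yaw": 0, "claw": 0.018},
    {"linear": [0.003, 0, 0], "yaw": 0, "claw": 0.018},
    {"linear": [0.003, 0, 0], "yaw": 0, "claw": 0.018},
    {"linear": [0.003, 0, 0], "yaw": 0, "claw": 0.018}
  ]
}}

```text
time: 24.65
eef_pos: [0.5574, 0.0973, 0.1258]
tool_rot: [0.141, 0.693, -0.142, 0.693]
contact_force: [1.1, 0.2, -0.9]
finger_gap: 0.0212
```

```bash
python3 pic.py s16 .030 .200
```

```text
tcp [0.5574 0.0973 0.1258] tilt [-5.e-04 -2.e-04 -1.e+00] jaw -0.4031 j6 0.363 F [ 1.14  0.24 -0.91] M [ 0.02 -0.13  0.05] t 24.65 gap 0.02116432802266504
linear [-0.0742 -0.0025 -0.0088] yaw -0.0001
tip [0.5663 0.0935 0.0225] px [[311.9 205.8]] local to pillar [-0.0116  0.0025]
```

View pics/s16.png

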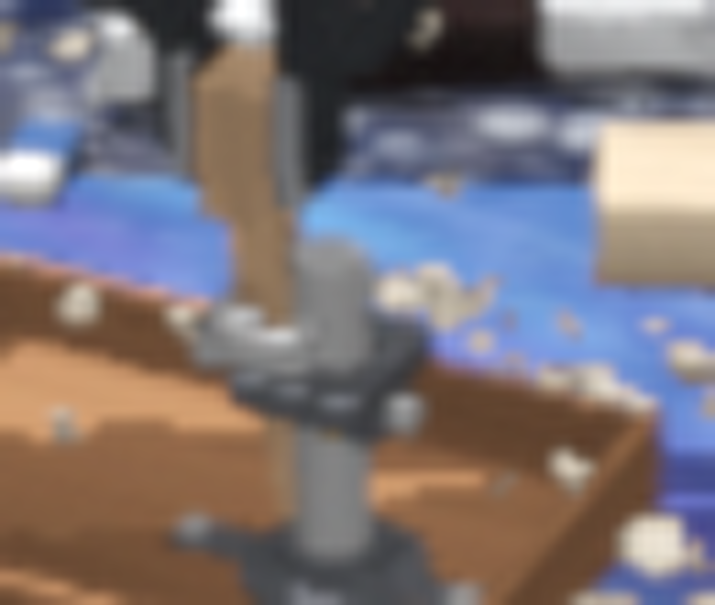

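>>> {"fn": "drive_tool", "kwargs": {
  "plan": [
    {"linear": [0, 0, -0.001], "yaw": 0, "claw": 0.018},
    {"linear": [0, 0, -0.002], "yaw": 0, "claw": 0.018},
    {"linear": [0, 0, -0.003], "yaw": 0, "claw": 0.018},
    {"linear": [0, 0, -0.003], "yaw": 0, "claw": 0.018}
  ]
}}

```text
time: 25.1
eef_pos: [0.5547, 0.0988, 0.1265]
tool_rot: [0.142, 0.693, -0.141, 0.693]
contact_force: [1.3, -0.8, 0.2]
finger_gap: 0.0215
```

```bash
python3 pic.py s17 .030 .200
```

```text
tcp [0.5547 0.0988 0.1265] tilt [-1.e-04  2.e-04 -1.e+00] jaw -0.403 j6 0.365 F [ 1.27 -0.76  0.16] M [-0.14 -0.29 -0.02] t 25.1 gap 0.021530426818564378
linear [-0.0735 -0.0027 -0.0057] yaw -0.0
tip [0.5633 0.0951 0.0229] px [[310.9 205.3]] local to pillar [-0.015   0.0027]
```

View pics/s17.png

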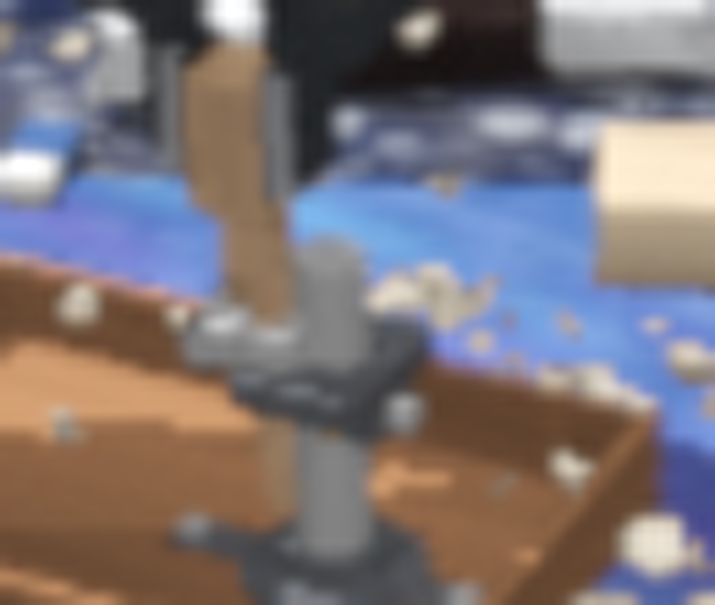

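The clip follows the wedge freely, with the legs past the widest point. I'll draw it farther to -x off the ears.

>>> {"fn": "drive_tool", "kwargs": {
  "plan": [
    {"linear": [0, 0, -0.002], "yaw": 0, "claw": 0.018},
    {"linear": [0, 0, -0.004], "yaw": 0, "claw": 0.018},
    {"linear": [0, 0, -0.006], "yaw": 0, "claw": 0.018},
    {"linear": [0, 0, -0.008], "yaw": 0, "claw": 0.018},
    {"linear": [0, 0, -0.008], "yaw": 0, "claw": 0.018}
  ]
}}

```text
time: 25.65
eef_pos: [0.547, 0.102, 0.1262]
tool_rot: [0.141, 0.693, -0.141, 0.693]
contact_force: [0.1, -0.6, -0.5]
finger_gap: 0.0213
```

```bash
python3 pic.py s18 .030 .200
```

```text
tcp [0.547  0.102  0.1262] tilt [-6.e-04  1.e-04 -1.e+00] jaw -0.4027 j6 0.37 F [ 0.13 -0.63 -0.51] M [ 0.04  0.01 -0.  ] t 25.65 gap 0.02126113957239737
linear [-0.0738 -0.0027  0.0026] yaw 0.0003
tip [0.5562 0.0981 0.0229] px [[308.6 204.7]] local to pillar [-0.0227  0.0027]
```

View pics/s18.png

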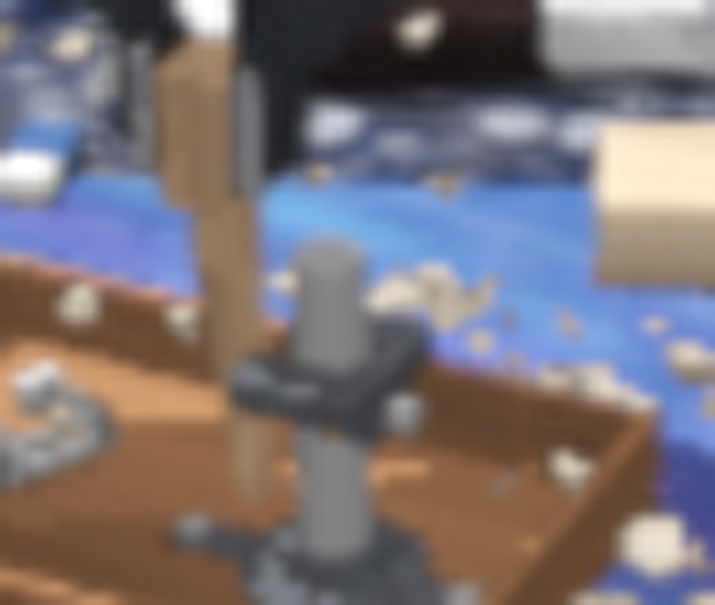

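The clip has come off and is dropping to the left (crop 60,420). I lift the wedge clear and look at the wider scene.

>>> {"fn": "drive_tool", "kwargs": {
  "plan": [
    {"linear": [-0.01, 0, -0.002], "yaw": 0, "claw": 0.018},
    {"linear": [-0.03, 0, -0.004], "yaw": 0, "claw": 0.018},
    {"linear": [-0.05, 0, -0.004], "yaw": 0, "claw": 0.018},
    {"linear": [-0.07, 0, -0.004], "yaw": 0, "claw": 0.018},
    {"linear": [-0.09, 0, -0.004], "yaw": 0, "claw": 0.018},
    {"linear": [-0.11, 0, -0.004], "yaw": 0, "claw": 0.018},
    {"linear": [-0.124, 0, -0.004], "yaw": 0, "claw": 0.018},
    {"linear": [-0.124, 0, -0.004], "yaw": 0, "claw": 0.018},
    {"linear": [-0.124, 0, -0.004], "yaw": 0, "claw": 0.018}
  ]
}}

```text
time: 26.6
eef_pos: [0.5437, 0.1034, 0.2501]
tool_rot: [0.142, 0.693, -0.142, 0.693]
contact_force: [-0.2, -0.6, -1.1]
finger_gap: 0.0211
```

```bash
python3 - <<'E'
from h import *
import cv2
go([.577,-.1352,.25],.408)
s=manip.capture("side")[:,:,::-1]
cv2.imwrite("pics/s19.png",cv2.resize(s[110:270,220:400],None,fx=4,fy=3.75,interpolation=cv2.INTER_CUBIC))
E
```

```text
tcp [0.5437 0.1034 0.2501] tilt [-2.e-04  0.e+00 -1.e+00] jaw -0.403 j6 0.373 F [-0.19 -0.63 -1.1 ] M [ 0.    0.02 -0.01] t 26.6 gap 0.021133386093231045
linear [ 1.000e-04 -2.064e-01  1.242e-01] yaw -0.811
```

View pics/s19.png

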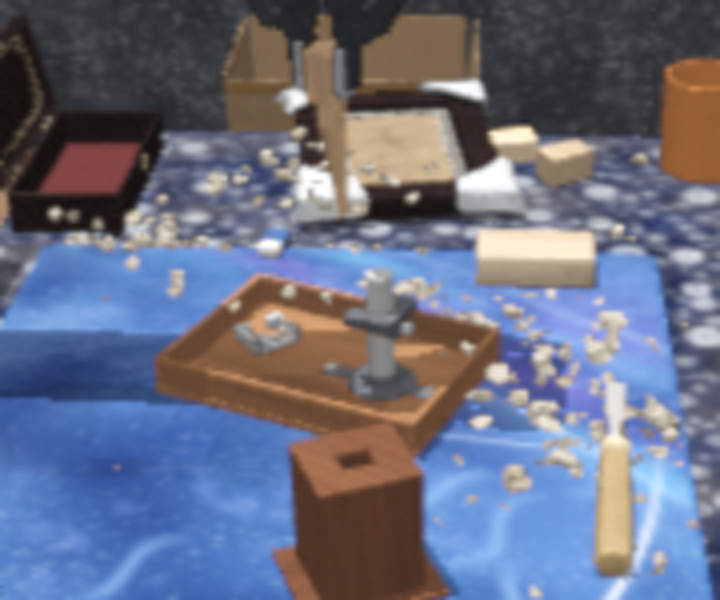

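```bash
python3 - <<'E'
from h import *
import cv2
s=manip.capture("side")[:,:,::-1]
cv2.imwrite("pics/s20.png",cv2.resize(s[218:250,288:332],None,fx=16,fy=16,interpolation=cv2.INTER_CUBIC))
for c in [(.5798,-.134)]:
  L=np.array([[-10,8,96],[-10,-8,96],[10,-8,96],[10,8,96],[0,0,96]])/1000
  print(((proj("side",T([*c,.408],L))-[288,218]+.5)*16-.5).round(0).tolist())
  L=np.array([[-32,30,96],[-32,-30,96],[32,-30,96],[32,30,96]])/1000
  print(((proj("side",T([*c,.408],L))-[288,218]+.5)*16-.5).round(0).tolist())
E
```

```text
[[272.0, 213.0], [307.0, 274.0], [437.0, 244.0], [401.0, 184.0], [354.0, 228.0]]
[[85.0, 163.0], [208.0, 395.0], [632.0, 296.0], [491.0, 73.0]]
```

View pics/s20.png

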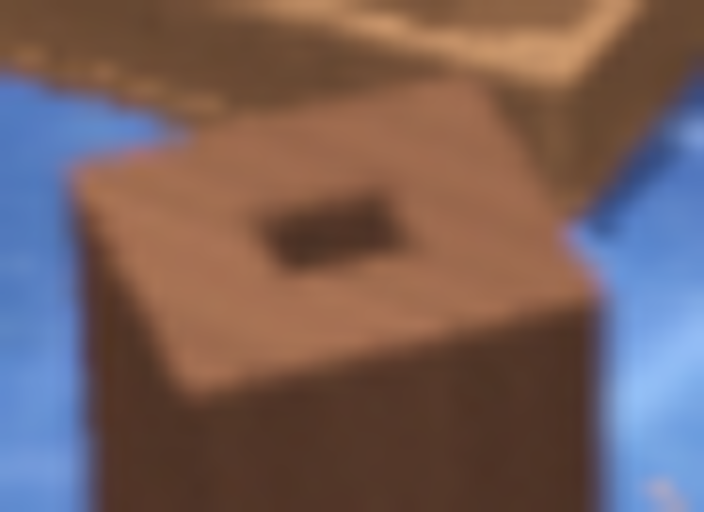

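The clip lies in the tray (crop 265,335) and the pocket is where the wedge was taken from, within about 1 mm. Moving back over it.

>>> {"fn": "drive_tool", "kwargs": {
  "plan": [
    {"linear": [0, -0.015, 0.009], "yaw": -0.08, "claw": 0.018},
    {"linear": [0, -0.04, 0.024], "yaw": -0.17, "claw": 0.018},
    {"linear": [0, -0.07, 0.042], "yaw": -0.28, "claw": 0.018},
    {"linear": [0, -0.1, 0.06], "yaw": -0.4, "claw": 0.018},
    {"linear": [0, -0.13, 0.078], "yaw": -0.52, "claw": 0.018},
    {"linear": [0, -0.16, 0.096], "yaw": -0.64, "claw": 0.018},
    {"linear": [0, -0.185, 0.111], "yaw": -0.74, "claw": 0.018},
    {"linear": [0, -0.2, 0.12], "yaw": -0.79, "claw": 0.018},
    {"linear": [0, -0.2064, 0.1242], "yaw": -0.811, "claw": 0.018},
    {"linear": [0, -0.2064, 0.1242], "yaw": -0.811, "claw": 0.018},
    {"linear": [0, -0.2064, 0.1242], "yaw": -0.811, "claw": 0.018},
    {"linear": [0, -0.2064, 0.1242], "yaw": -0.811, "claw": 0.018}
  ]
}}

```text
time: 27.9
eef_pos: [0.5769, -0.1344, 0.2498]
tool_rot: [-0.143, 0.693, 0.144, 0.692]
contact_force: [0.3, 0.7, -0.8]
finger_gap: 0.022
```

```bash
python3 - <<'E'
from h import *
go([.577,-.1352,.1104],.408)
E
```

```text
tcp [ 0.5769 -0.1344  0.2498] tilt [-9.e-04  6.e-04 -1.e+00] jaw 0.4084 j6 -0.841 F [ 0.28  0.73 -0.83] M [-0.05 -0.03  0.02] t 27.9 gap 0.02195502662739346
linear [ 1.394e-01 -9.000e-04 -1.000e-04] yaw 0.0004
```

>>> {"fn": "drive_tool", "kwargs": {
  "plan": [
    {"linear": [0.01, -0.0006, 0], "yaw": 0, "claw": 0.018},
    {"linear": [0.02, -0.0006, 0], "yaw": 0, "claw": 0.018},
    {"linear": [0.03, -0.0006, 0], "yaw": 0, "claw": 0.018},
    {"linear": [0.037, -0.0006, 0], "yaw": 0, "claw": 0.018},
    {"linear": [0.042, -0.0006, 0], "yaw": 0, "claw": 0.018},
    {"linear": [0.047, -0.0006, 0], "yaw": 0, "claw": 0.018},
    {"linear": [0.052, -0.0006, 0], "yaw": 0, "claw": 0.018},
    {"linear": [0.052, -0.0006, 0], "yaw": 0, "claw": 0.018}
  ]
}}

```text
time: 28.7
eef_pos: [0.577, -0.1356, 0.1975]
tool_rot: [-0.143, 0.693, 0.144, 0.692]
contact_force: [-0.1, 0.5, -1.1]
finger_gap: 0.0216
```

>>> {"fn": "drive_tool", "kwargs": {
  "plan": [
    {"linear": [0.004, 0, 0], "yaw": 0, "claw": 0.018},
    {"linear": [0.01, 0, 0], "yaw": 0, "claw": 0.018},
    {"linear": [0.016, 0, 0], "yaw": 0, "claw": 0.018},
    {"linear": [0.022, 0, 0], "yaw": 0, "claw": 0.018},
    {"linear": [0.028, 0, 0], "yaw": 0, "claw": 0.018},
    {"linear": [0.028, 0, 0], "yaw": 0, "claw": 0.018}
  ]
}}

```text
time: 29.3
eef_pos: [0.5766, -0.1354, 0.1689]
tool_rot: [-0.143, 0.693, 0.144, 0.692]
contact_force: [0.2, 0.6, -0.7]
finger_gap: 0.0214
```

```bash
python3 - <<'E'
from h import *
import cv2
go([.577,-.1352,.1104],.408)
s=manip.capture("side")[:,:,::-1]
cv2.imwrite("pics/s21.png",cv2.resize(s[180:260,270:350],None,fx=7,fy=7,interpolation=cv2.INTER_CUBIC))
E
```

```text
tcp [ 0.5766 -0.1354  0.1689] tilt [-0.0021  0.001  -1.    ] jaw 0.408 j6 -0.843 F [ 0.22  0.6  -0.71] M [ 0.01  0.03 -0.03] t 29.3 gap 0.02142391841893271
linear [ 0.0585 -0.      0.0005] yaw 0.0
```

View pics/s21.png

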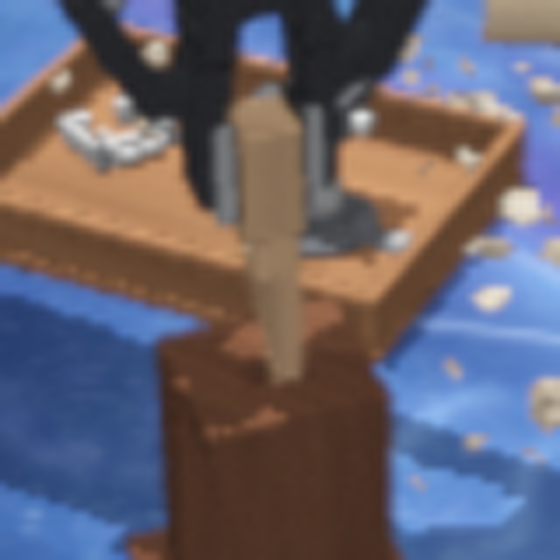

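The blade is in the pocket with no force on it. Down 58.5 mm more, slowing near the end.

>>> {"fn": "drive_tool", "kwargs": {
  "plan": [
    {"linear": [0.005, 0, 0.0003], "yaw": 0, "claw": 0.018},
    {"linear": [0.01, 0, 0.0003], "yaw": 0, "claw": 0.018},
    {"linear": [0.016, 0, 0.0003], "yaw": 0, "claw": 0.018},
    {"linear": [0.022, 0, 0.0003], "yaw": 0, "claw": 0.018},
    {"linear": [0.026, 0, 0.0003], "yaw": 0, "claw": 0.018},
    {"linear": [0.03, 0, 0.0003], "yaw": 0, "claw": 0.018},
    {"linear": [0.034, 0, 0.0003], "yaw": 0, "claw": 0.018},
    {"linear": [0.034, 0, 0.0003], "yaw": 0, "claw": 0.018}
  ]
}}

```text
time: 30.15
eef_pos: [0.5772, -0.1355, 0.1355]
tool_rot: [-0.143, 0.693, 0.144, 0.692]
contact_force: [0.2, 0.4, -0.7]
finger_gap: 0.021
```

>>> {"fn": "drive_tool", "kwargs": {
  "plan": [
    {"linear": [0.002, 0, 0], "yaw": 0, "claw": 0.018},
    {"linear": [0.004, 0, 0], "yaw": 0, "claw": 0.018},
    {"linear": [0.006, 0, 0], "yaw": 0, "claw": 0.018},
    {"linear": [0.008, 0, 0], "yaw": 0, "claw": 0.018},
    {"linear": [0.01, 0, 0], "yaw": 0, "claw": 0.018},
    {"linear": [0.01, 0, 0], "yaw": 0, "claw": 0.018}
  ]
}}

```text
time: 30.75
eef_pos: [0.5774, -0.1355, 0.1259]
tool_rot: [-0.143, 0.693, 0.143, 0.692]
contact_force: [-0.8, -0.1, -0.3]
finger_gap: 0.0209
```

>>> {"fn": "drive_tool", "kwargs": {
  "plan": [
    {"linear": [0.002, 0, 0], "yaw": 0, "claw": 0.018},
    {"linear": [0.004, 0, 0], "yaw": 0, "claw": 0.018},
    {"linear": [0.006, 0, 0], "yaw": 0, "claw": 0.018},
    {"linear": [0.008, 0, 0], "yaw": 0, "claw": 0.018},
    {"linear": [0.01, 0, 0], "yaw": 0, "claw": 0.018},
    {"linear": [0.01, 0, 0], "yaw": 0, "claw": 0.018}
  ]
}}

```text
time: 31.35
eef_pos: [0.5774, -0.1355, 0.1159]
tool_rot: [-0.143, 0.693, 0.143, 0.692]
contact_force: [-0.5, 0.2, -0.8]
finger_gap: 0.0211
```

```bash
python3 - <<'E'
from h import *
import cv2
go([.577,-.1352,.1104],.408)
s=manip.capture("side")[:,:,::-1]
cv2.imwrite("pics/s22.png",cv2.resize(s[180:260,270:350],None,fx=7,fy=7,interpolation=cv2.INTER_CUBIC))
E
```

```text
tcp [ 0.5774 -0.1355  0.1159] tilt [-7.e-04  3.e-04 -1.e+00] jaw 0.408 j6 -0.842 F [-0.46  0.18 -0.76] M [0.01 0.   0.04] t 31.35 gap 0.021111450066625133
linear [ 0.0055  0.0004 -0.0002] yaw -0.0
```

View pics/s22.png

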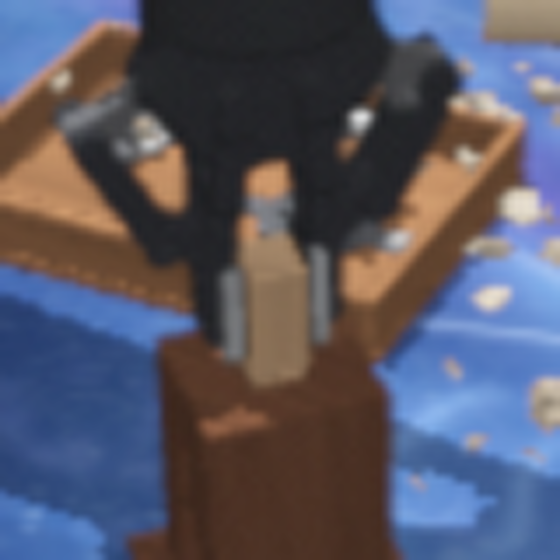

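>>> {"fn": "drive_tool", "kwargs": {
  "plan": [
    {"linear": [0.001, 0, 0], "yaw": 0, "claw": 0.018},
    {"linear": [0.002, 0, 0], "yaw": 0, "claw": 0.018},
    {"linear": [0.003, 0, 0], "yaw": 0, "claw": 0.018},
    {"linear": [0.004, 0, 0], "yaw": 0, "claw": 0.018},
    {"linear": [0.005, 0, 0], "yaw": 0, "claw": 0.018},
    {"linear": [0.005, 0, 0], "yaw": 0, "claw": 0.018}
  ]
}}

```text
time: 32.0
eef_pos: [0.5775, -0.1356, 0.1111]
tool_rot: [-0.143, 0.693, 0.143, 0.692]
contact_force: [0.2, -0.3, -0.9]
finger_gap: 0.0212
```

>>> {"fn": "drive_tool", "kwargs": {
  "plan": [
    {"linear": [0.0005, 0, 0], "yaw": 0, "claw": 0.018},
    {"linear": [0.001, 0, 0], "yaw": 0, "claw": 0.018},
    {"linear": [0.001, 0, 0], "yaw": 0, "claw": 0.018}
  ]
}}

```text
time: 32.3
eef_pos: [0.5777, -0.1357, 0.1104]
tool_rot: [-0.143, 0.692, 0.143, 0.693]
contact_force: [-0.3, -0.6, -0.1]
finger_gap: 0.0215
```

>>> {"fn": "drive_tool", "kwargs": {
  "plan": [
    {"linear": [0.0005, 0, 0], "yaw": 0, "claw": 0.018},
    {"linear": [0.0007, 0, 0], "yaw": 0, "claw": 0.018},
    {"linear": [0.0007, 0, 0], "yaw": 0, "claw": 0.018}
  ]
}}

```text
time: 32.6
eef_pos: [0.5778, -0.1357, 0.1104]
tool_rot: [-0.143, 0.692, 0.143, 0.693]
contact_force: [-2.2, 1.0, 4.9]
finger_gap: 0.0209
```

>>> {"fn": "drive_tool", "kwargs": {
  "plan": [
    {"linear": [0, 0, 0], "yaw": 0, "claw": 0.024},
    {"linear": [0, 0, 0], "yaw": 0, "claw": 0.03},
    {"linear": [0, 0, 0], "yaw": 0, "claw": 0.045},
    {"linear": [0, 0, 0], "yaw": 0, "claw": 0.06},
    {"linear": [0, 0, 0], "yaw": 0, "claw": 0.06},
    {"linear": [0, 0, 0], "yaw": 0, "claw": 0.06}
  ]
}}

```text
time: 33.2
eef_pos: [0.5776, -0.1357, 0.1095]
tool_rot: [-0.143, 0.692, 0.143, 0.692]
contact_force: [-0.1, -0.5, -0.2]
finger_gap: 0.0602
```

>>> {"fn": "drive_tool", "kwargs": {
  "plan": [
    {"linear": [-0.01, 0, 0], "yaw": 0, "claw": 0.07},
    {"linear": [-0.03, 0, 0], "yaw": 0, "claw": 0.07},
    {"linear": [-0.05, 0, 0], "yaw": 0, "claw": 0.07},
    {"linear": [-0.08, 0, 0], "yaw": 0, "claw": 0.07},
    {"linear": [-0.11, 0, 0], "yaw": 0, "claw": 0.07},
    {"linear": [-0.14, 0, 0], "yaw": 0, "claw": 0.07},
    {"linear": [-0.14, 0, 0], "yaw": 0, "claw": 0.07},
    {"linear": [-0.14, 0, 0], "yaw": 0, "claw": 0.07},
    {"linear": [-0.14, 0, 0], "yaw": 0, "claw": 0.07}
  ]
}}

```text
time: 34.1
eef_pos: [0.577, -0.1354, 0.2484]
tool_rot: [-0.143, 0.693, 0.144, 0.692]
contact_force: [0.2, -1.5, 0.1]
finger_gap: 0.0701
```

```bash
python3 - <<'E'
from h import *
import cv2
go([.577,-.1352,.25],.408)
s=manip.capture("side")[:,:,::-1]
cv2.imwrite("pics/s23.png",cv2.resize(s[165:285,250:400],None,fx=5,fy=5,interpolation=cv2.INTER_CUBIC))
E
```

```text
tcp [ 0.577  -0.1354  0.2484] tilt [-1.9e-03  9.0e-04 -1.0e+00] jaw 0.408 j6 -0.842 F [ 0.23 -1.52  0.07] M [-0.01  0.01 -0.02] t 34.1 gap 0.07012102430596674
linear [-0.0016  0.0001  0.0001] yaw -0.0
```

View pics/s23.png

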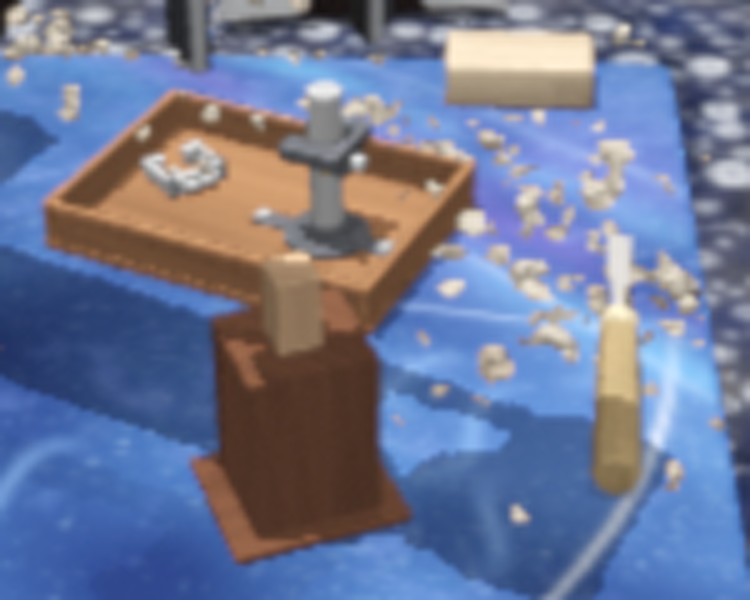

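```bash
python3 - <<'E'
from workcell import manip
print(manip.state()["time"]); print(manip.finish_job())
E
```

```text
34.15
the job is handed in; nothing more can be done
None
```

The clip is off the pillar and lying in the tray. The wedge is back upright in its holder on its shoulders, released. I handed the job in at 34 s of the 64 s allowed; no verdict was reported.

- **Finding the pillar:** Touching the pillar's side with the wedge put it about 2.6 mm to +y of the camera estimate. I aligned by touch, because the window leaves only about ±2.5 mm.
- **Spreading the clip:** I slid the wedge down the pillar with about 5–6 N of vertical force. With the tip about 22 mm up, the force dropped to zero but the clip still sat on the collar. I drew the wedge about 11 mm to -x and the clip came off. It landed well to -x in the tray, not around the blade.
- **Last checks:** The final picture shows the clip in the tray, and the wedge's shoulders down on the holder with the head within about 1 mm of where it started. A light press of about 5 N confirmed it was seated before I let go. The gripper is clear above. The chisel and the block at the back look unmoved. I did not look at the eraser and offcut again, but the arm went nowhere near them.
- **Not measured:** The contact forces on the clip and pillar and the spread of the legs could not be read directly. The wrist force stayed at 6.5 N or less at every reading.

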